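# Build the climbing hurdle for the tracked crawler

### The arm

A 6-joint arm with a two-finger parallel gripper is mounted at the origin on the work surface. World frame = base frame: x ahead of the robot, y to its left, z up, the work surface at z = 0. Lengths are in m, angles in rad, forces in N, time in s.
With the tool pointing down it reaches from about 0.35 to 0.775 m from the base axis. Payload 7.3 kg.
Tool frame: the origin (TCP) lies at the very end of the fingers, on their centre line; the grasp point (between the pads) lies 19 mm behind it; x points along the fingers, y is the direction in which the jaws open and shut, and the axes are right-handed (so a half turn about x gives the same grasp; the last joint's range is limited). The gripper opens to 92 mm and grips with 3 to 60 N. Pads are 19 mm wide; open, the fingers measure 130 mm over their backs; the gripper's body (75 mm by 190 mm) begins 47 mm behind the grasp point.
Start: joints at [1.108, 0.342, 1.524, -0, 1.275, -0.146], TCP at [0.164, 0.499, 0.227] pointing down, gripper open.
Joint ranges: [-2.53, 2.53], [-0.77, 2.02], [0.04, 2.7], [-1, 4.14], [0.28, 2.66], [-3.11, 3.11]. Speed limits (rad/s): [2.57, 2.57, 3.14, 3.14, 3.14, 3.14].

### API

Orientations are given as [roll, pitch, yaw] about the fixed x, y, z axes, in that order (R = Rz(yaw) Ry(pitch) Rx(roll)).
In Python, from cell import robot gives the robot as it stands.
- The arm moves only by the tool play_rows, never from a script. Its argument "moves" is a list that holds one entry, the list of rows, each a list of 5 numbers: the shift along the tool's x, y, z in m, then the turn about the tool's x in degrees, then the opening, from -1 (shut) to 1 (fully open), so that 0 is half open. A call has exactly 10 rows; each row shifts and turns the pose as measured when the row begins, along the tool's axes as they then stand; what a row does not reach is not made up. A row lasts 1/10 s, in which the tool goes at most 50 mm and 8.59 degrees, less where a joint would pass 70% of its speed; a pose out of reach is approached as far as the arm can. A call with a gripper value outside its range is refused whole. The fingers move at their own pace and stop on an object; "grip_force" is the grip in N (left out, the last holds). Time passes only in rows, so rows that do not move let the fingers close, or fill a call up. It gives the time, the measured TCP pose, the force and the opening at its end, in the units of the state.
- robot.observe(): the state, without advancing time (a new reading comes with each control period).
- robot.read_camera(name): name is "scene" or "top" or "wrist"; returns the picture (384x512x3 uint8, red, green, blue); there is no depth.
- robot.get_calibration(name): a dict with "mtx" (3x3 intrinsics, pixels), "view" (4x4, takes a point from world to camera coordinates). Camera axes: x right, y up, looking along -z (the intrinsics and any distortion apply to the point x, -y, -z); pixel columns grow to the right and rows downward; lengths in m; the calibration is good to about 2 mm. The wrist camera is an equidistant fisheye: a pixel r from the principal point sees the ray r / f radians off the axis. A picture is of the moment at which its call begins: read the wrist's pose just before it. get_calibration takes no time and is no camera call; for the wrist camera it gives the pose at the moment of the call.
- robot.hand_in(): hands the job in, once; it reports no verdict.
Trained networks look in the newest picture that a camera, given by its name, has taken for a name from the list of things; names that differ only in an ending like _2 or _b are one class to them, and where a whole thing is asked for, a point or a joint stands for the part that bears it (a point fixed in the world has none). Each returns a list of dicts, best first, with "score" (0 to 1); they miss things now and then, are a little off and sometimes report something else, mostly with a low value. They report only what shows in the picture. A call takes as long as a camera call. They do not tell look-alikes from the thing itself.
- robot.spot_in(camera, label): "point" ([column, row] in pixels, amid what is visible of it).
The state is a dict: "time": time; "qpos": joint angles; "qvel": joint speeds; "joint_efforts": joint torques, N m; "tool_pos": TCP position; "tool_rot": TCP orientation; "contact_force": force on the tool from outside, world axes, zero at the start; "torque": the same for the moment, N m; "opening": finger opening in m.
Only numpy, scipy, OpenCV 4.12 (cv2) and the standard library are available. Lean on these libraries where they do the work, as an engineer would, in place of code of your own. Each camera call takes 0.05 s, during which the arm holds its last target.

### The job

Set up the crawler's climbing hurdle: prise the snug lid of the block case open with the blade in the pry notch, swing it right back, and lay all the blocks in running bond on the yellow line of the lane: three end to end along the whole line with joints of about 4 mm, then two on top, each centred over a joint below, then one over the joint of those two, as far as the blocks go. Finish with the blade lying lengthwise on its mat and the case lid shut, and leave the crawler, meter and bin where they are.

Things in the scene. Friction and masses are not known exactly. Their poses are not given: they have to be found in the camera images.
- hurdle (a point): centre of the yellow painted line (44 x 300 mm) on the trial lane, a fixed plywood board 200 x 380 x 6 mm; the point lies on the board's upper face, 6 mm above the bench. Its y axis runs along the line, x across it (away from the robot), z up.
- case: fixed blue case of the blocks, 284 mm (its x) by 234 mm (its y), rim 62 mm above the bench, walls 6 mm; origin at the centre of its underside. A grey lid without a handle, 5 mm thick, lies on the rim, hinged along the +y rim (y = +117, z = 62 mm), and overhangs the -y wall by 3 mm. The middle 60 mm of the -y wall is only 46 mm high: a pry notch 16 mm high under the lid's edge.
- foam (a point): middle of the foam in the case, on its top face, 18 mm above the bench; axes as the case. Six pockets 10 mm deep, 48 mm in x by 100 in y, at x = -78, 0, +78 and y = -53, +53 mm, hold the blocks, lengths along y, undersides 8 mm and tops 52 mm above the bench. Above the foam, 30 mm or more are free beside each long face.
- notch (a point): middle of the pry notch, on the outer face of the case's -y wall, at the lid's underside (62 mm above the bench); axes as the case: y points into the case, towards the hinge.
- lid (a joint): lid angle: 0 shut, 1.57 upright, 1.75 rad at its stop; past upright it stays where it is left. About 1.5 N at the edge raises it; let go before it is upright, it falls shut by itself. It weighs 0.2 kg and reaches 237 mm from its hinge.
- blade: prying tool, 175 mm long: orange square handle 22 x 22 mm from x = -70 to +30 mm, then a flat steel blade 18 mm wide and 3 mm thick from +30 to +105 mm (the tip), its mid-plane 11 mm above the handle's underside. Origin on the handle's underside, x towards the tip, z up. 90 g.
- mat: fixed black rubber mat for the blade, 240 (x) x 100 (y) x 3 mm; origin at the centre of its underside.
- crawler: tracked robot crawler, bystander, 200 x 172 x 85 mm; leave it alone.
- meter: yellow hand meter, bystander, 130 x 66 x 37 mm; leave it alone.
- bin: small blue open parts bin, bystander, 100 x 130 x 60 mm; leave it alone.
- block1: timber hurdle block, 96 mm long (x) and 44 mm square, about 120 g, origin at its centre; any long face may be up. Four to six of the blocks are there; the others are absent.
- block2: timber hurdle block, 96 mm long (x) and 44 mm square, about 120 g, origin at its centre; any long face may be up.
- block3: timber hurdle block, 96 mm long (x) and 44 mm square, about 120 g, origin at its centre; any long face may be up.
- block4: timber hurdle block, 96 mm long (x) and 44 mm square, about 120 g, origin at its centre; any long face may be up.
- block5: timber hurdle block, 96 mm long (x) and 44 mm square, about 120 g, origin at its centre; any long face may be up.
- block6: timber hurdle block, 96 mm long (x) and 44 mm square, about 120 g, origin at its centre; any long face may be up.
- lay1 (a point): a block's place in the hurdle: where its centre belongs, course 1, -100 mm along the line (y of hurdle), 22 mm above the board.
- lay2 (a point): a block's place in the hurdle: where its centre belongs, course 1, +0 mm along the line (y of hurdle), 22 mm above the board.
- lay3 (a point): a block's place in the hurdle: where its centre belongs, course 1, +100 mm along the line (y of hurdle), 22 mm above the board.
- lay4 (a point): a block's place in the hurdle: where its centre belongs, course 2, -50 mm along the line (y of hurdle), 66 mm above the board.
- lay5 (a point): a block's place in the hurdle: where its centre belongs, course 2, +50 mm along the line (y of hurdle), 66 mm above the board.
- lay6 (a point): a block's place in the hurdle: where its centre belongs, course 3, +0 mm along the line (y of hurdle), 110 mm above the board.
Not all that is in view belongs to the job. Of the things that look like the blade, the largest one is meant.

How it is judged:
On the way, in this order (a step that is already met when the one before it is completed fails the run):
1. the lid is prised up (more than 0.25 rad) by the blade (value of joint lid above 0.25 rad and contact force between blade and lid above 0.2 N), for 0.1 s.
2. the lid is swung right back past upright (value of joint lid above 1.58 rad), for 0.3 s.
3. the first course of three lies end to end on the line (distance between any of block1, block2, block3, block4, block5, block6 and lay1 below 0.011 m and distance between any of block1, block2, block3, block4, block5, block6 and lay2 below 0.011 m and distance between any of block1, block2, block3, block4, block5, block6 and lay3 below 0.011 m), for 0.2 s.
4. a block of the second course lies across a joint of the first ((distance between any of block1, block2, block3, block4, block5, block6 and lay4 below 0.011 m or distance between any of block1, block2, block3, block4, block5, block6 and lay5 below 0.011 m)), for 0.2 s.
At the end, for the whole second after the job is handed in: Every block lies at rest, its centre within 11 mm of one of the six places of the hurdle (lay1 to lay6), lay1 to lay3 all filled, and within 0.12 rad of the line. Lid under 0.06 rad. Blade on the mat, within 50 mm lengthwise, 40 mm crosswise and 0.35 rad of its centre line (all of step 3 and (distance between block1 and lay1 below 0.011 m or distance between block1 and lay2 below 0.011 m or distance between block1 and lay3 below 0.011 m or distance between block1 and lay4 below 0.011 m or distance between block1 and lay5 below 0.011 m or distance between block1 and lay6 below 0.011 m) and (distance between block2 and lay1 below 0.011 m or distance between block2 and lay2 below 0.011 m or distance between block2 and lay3 below 0.011 m or distance between block2 and lay4 below 0.011 m or distance between block2 and lay5 below 0.011 m or distance between block2 and lay6 below 0.011 m) and (distance between block3 and lay1 below 0.011 m or distance between block3 and lay2 below 0.011 m or distance between block3 and lay3 below 0.011 m or distance between block3 and lay4 below 0.011 m or distance between block3 and lay5 below 0.011 m or distance between block3 and lay6 below 0.011 m) and (distance between block4 and lay1 below 0.011 m or distance between block4 and lay2 below 0.011 m or distance between block4 and lay3 below 0.011 m or distance between block4 and lay4 below 0.011 m or distance between block4 and lay5 below 0.011 m or distance between block4 and lay6 below 0.011 m) and (distance between block5 and lay1 below 0.011 m or distance between block5 and lay2 below 0.011 m or distance between block5 and lay3 below 0.011 m or distance between block5 and lay4 below 0.011 m or distance between block5 and lay5 below 0.011 m or distance between block5 and lay6 below 0.011 m) and (distance between block6 and lay1 below 0.011 m or distance between block6 and lay2 below 0.011 m or distance between block6 and lay3 below 0.011 m or distance between block6 and lay4 below 0.011 m or distance between block6 and lay5 below 0.011 m or distance between block6 and lay6 below 0.011 m) and angle between the x axis of each of block1, block2, block3, block4, block5, block6 and the y axis of hurdle, either way round below 0.12 rad and linear speed of each of block1, block2, block3, block4, block5, block6, blade below 0.02 m/s and value of joint lid below 0.06 rad and x of blade in the frame of mat between -0.05 and 0.05 m and y of blade in the frame of mat between -0.04 and 0.04 m and angle between the x axis of blade and the x axis of mat, either way round below 0.35 rad and z of blade in the frame of mat below 0.03 m); the robot touches nothing.
It fails at once if the crawler is pushed more than 2 cm (distance of crawler from where it was at the start of the episode above 0.02 m).
It fails at once if the meter is pushed more than 2 cm (distance of meter from where it was at the start of the episode above 0.02 m).
It fails at once if the bin is pushed more than 2 cm (distance of bin from where it was at the start of the episode above 0.02 m).
Of block1, block2, block3, block4, block5, block6 only 4 to 6 are there at a start; the rules pass over those that are not, and their reading is None.
At some moment in a run one of blade, block1, block2, block3, block4, block5, block6 may be knocked a few centimetres aside while the robot is not near it.
Once in a run the grip may slacken for a moment while it holds something.
It also fails if it takes over 210 s, if anything falls off the work surface, if the arm or the gripper's body presses on something with over 40 N, if the wrist force passes 120 N, or if a joint passes its speed limit or range.

## Working session

There is one attempt and no reset: what is moved stays moved. The work goes in short steps, Python scripts to look and compute and a tool call to move; the robot and the scene stay as the last step left them, time stands still between calls to the robot, and variables do not carry over. Pictures are saved under pics/ and viewed, and the job is handed in when it is done.

Besides the shell and the picture viewer there is one more tool, called after ">>>" by a JSON object that holds its "method" and its "body". play_rows: Moves the arm, as the interface text tells. Its arguments: {"type":"object","properties":{"moves":{"type":"array"},"grip_force":{"type":"number"}},"required":["moves"]}

```bash
ls; mkdir -p pics; python3 - <<'E'
from cell import robot
import cv2
s=robot.observe(); print(s)
for n in ["scene","top","wrist"]:
    im=robot.read_camera(n); cv2.imwrite(f"pics/{n}0.png",im[:,:,::-1])
    c=robot.get_calibration(n); print(n,c)
E
```

```text
pics
{'time': 0.0, 'qpos': array([ 1.10799498e+00,  3.42712774e-01,  1.52502480e+00,  2.27439868e-06,
        1.27539308e+00, -1.45988602e-01]), 'qvel': array([ 0.00066802, -0.00100493, -0.00048017, -0.00013223, -0.00058016,
        0.00104395]), 'joint_efforts': array([ 1.08077940e-03, -4.31243491e+01, -2.44225556e+01,  7.19528552e-02,
        5.58695546e-02, -1.17869176e-04]), 'tool_pos': array([0.163346  , 0.49851118, 0.22604741]), 'tool_rot': array([-1.71819902,  1.56925833, -2.03501243]), 'contact_force': array([ 0.43027282,  0.274939  , -0.06418239]), 'torque': array([ 0.02545807, -0.04624919,  0.05800812]), 'opening': 0.09218923469910695}
scene {'mtx': array([[397.41414554,   0.        , 255.13258195],
       [  0.        , 397.41414554, 196.99359374],
       [  0.        ,   0.        ,   1.        ]]), 'view': array([[-0.63211106,  0.7748238 ,  0.00914832,  0.29433378],
       [-0.65156802, -0.53787335,  0.53493119,  0.30960713],
       [ 0.41939806,  0.33217516,  0.8448461 , -1.39676522],
       [ 0.        ,  0.        ,  0.        ,  1.        ]])}
top {'mtx': array([[430
[... 216 characters left out ...]
    [ 0.99520846, -0.02784481,  0.09372724, -0.53392609],
       [-0.09391976, -0.00568552,  0.99556354, -1.215978  ],
       [ 0.        ,  0.        ,  0.        ,  1.        ]])}
wrist {'mtx': array([[297.31863964,   0.        , 254.56873362],
       [  0.        , 297.31863964, 190.83872942],
       [  0.        ,   0.        ,   1.        ]]), 'view': array([[ 3.11612583e-01,  9.50209064e-01, -5.76928794e-04,
        -5.24514468e-01],
       [-9.13963256e-01,  2.99559888e-01, -2.73742653e-01,
         3.42713751e-02],
       [-2.59939925e-01,  8.58289468e-02,  9.61802801e-01,
        -3.90660315e-01],
       [ 0.00000000e+00,  0.00000000e+00,  0.00000000e+00,
         1.00000000e+00]])}
```

```bash
python3 - <<'E'
import cv2
a=cv2.imread('pics/top0.png'); b=cv2.imread('pics/scene0.png')
cv2.imwrite('pics/c1.png',cv2.resize(a[135:265,95:280],None,fx=4.2,fy=4.2,interpolation=cv2.INTER_CUBIC))
cv2.imwrite('pics/c2.png',cv2.resize(b[180:335,215:415],None,fx=3.8,fy=3.8,interpolation=cv2.INTER_CUBIC))
E
cat > h.py <<'E'
from cell import robot
import numpy as np, cv2
from scipy.spatial.transform import Rotation as Ro
def toolR(s): return Ro.from_euler('xyz',s['tool_rot']).as_matrix()
def st():
    s=robot.observe(); R=toolR(s); return s,np.array(s['tool_pos']),R
def cam(n):
    c=robot.get_calibration(n); return np.array(c['mtx']),np.array(c['view'])
def proj(n,P,c=None):
    K,V=c or cam(n); P=np.atleast_2d(P); q=(V[:3,:3]@P.T).T+V[:3,3]; q=q*[1,-1,-1]
    if n=='wrist':
        rr=np.hypot(q[:,0],q[:,1]); th=np.arctan2(rr,q[:,2]); k=th/np.maximum(rr,1e-9)
        u=K[0,0]*k*q[:,0]+K[0,2]; v=K[1,1]*k*q[:,1]+K[1,2]
    else: u=K[0,0]*q[:,0]/q[:,2]+K[0,2]; v=K[1,1]*q[:,1]/q[:,2]+K[1,2]
    return np.c_[u,v]
def ray(n,uv,c=None):
    K,V=c or cam(n); a=(uv[0]-K[0,2])/K[0,0]; b=(uv[1]-K[1,2])/K[1,1]
    if n=='wrist':
        r=np.hypot(a,b); d=np.array([np.sin(r)*a/max(r,1e-9),np.sin(r)*b/max(r,1e-9),np.cos(r)])
    else: d=np.array([a,b,1.])
    d=d*[1,-1,-1]; R=V[:3,:3]; return -R.T@V[:3,3],R.T@d
def hit(n,uv,z,c=None):
    o,d=ray(n,uv,c); return o+d*(z-o[2])/d[2]
def snap(n,f):
    c=cam(n); im=robot.read_camera(n); cv2.imwrite(f'pics/{f}.png',im[:,:,::-1]); return im,c
def delta(P,yaw=None):
    "shift in tool axes from current TCP to world P; yaw = world angle of tool y axis"
    s,p,R=st(); d=R.T@(np.array(P)-p); return np.round(d,4)
def tyaw(R): return np.degrees(np.arctan2(R[1,1],R[0,1]))
def pst():
    s,p,R=st(); print('t',round(s['time'],2),'p',p.round(4),'yawY',round(tyaw(R),2),'F',np.round(s['contact_force'],1),'op',round(s['opening'],4)); return s,p,R
E
python3 - <<'E'
from h import *
s,p,R=pst(); print(R.round(3))
K,V=cam('wrist'); print('campos',-V[:3,:3].T@V[:3,3],'look',-V[2,:3],'up',V[1,:3])
print(hit('top',(157,200),.067),hit('top',(247,190),.02),hit('top',(362,197),.006))
for l in ['case','notch','lid','blade','hurdle','mat','foam']:
    print(l,[(np.round(r['point']),round(r['score'],2)) for r in robot.spot_in('top',l)][:4])
E
```

```text
t 0.15 p [0.1634 0.4986 0.2262] yawY 71.85 F [0.2 0.4 0.2] op 0.0921
[[-0.001  0.312  0.95 ]
 [-0.001  0.95  -0.312]
 [-1.    -0.001 -0.   ]]
campos [0.09321987 0.52166204 0.38481711] look [ 0.25993992 -0.08582895 -0.9618028 ] up [-0.91396326  0.29955989 -0.27374265]
[0.50936437 0.29857904 0.067     ] [0.53469734 0.04853338 0.02      ] [ 0.50615656 -0.28570939  0.006     ]
case [(array([156., 202.]), 0.85)]
notch [(array([156., 199.]), 0.67)]
lid [(array([156., 201.]), 0.77)]
blade [(array([390., 278.]), 0.78), (array([252., 200.]), 0.72), (array([178., 289.]), 0.69), (array([158., 205.]), 0.65)]
hurdle [(array([363., 196.]), 0.83)]
mat [(array([253., 203.]), 0.89)]
foam [(array([156., 202.]), 0.97), (array([363., 198.]), 0.24)]
```

```bash
cat >> h.py <<'E'
def plan(P,yaw=None,g=1,n=10,start=None):
    """rows to go to TCP P with tool-y world yaw (deg); equal steps"""
    s,p,R=st(); P=np.array(P,float); y0=tyaw(R)
    if yaw is None: dy=0
    else:
        dy=yaw-y0
    w=np.linalg.norm(P-p); print('dist',w.round(3),'dyaw',round(dy,1),'min rows',max(w/.05,abs(dy)/8.59))
    k=int(max(n,1)); out=[]
    for i in range(k):
        Ri=Ro.from_euler('z',dy*i/k,degrees=True).as_matrix()@R
        d=Ri.T@(P-p)/k
        out.append([round(float(x),3) for x in d]+[round(-dy/k,2),g])
    print(str(out).replace(' ',''))
E
python3 - <<'E'
from h import *
plan([.47,.48,.30],0,1)
E
```

```text
dist 0.316 dyaw -71.8 min rows 8.36432980741026
[[-0.007,0.008,0.03,np.float64(7.18),1],[-0.007,0.011,0.029,np.float64(7.18),1],[-0.007,0.015,0.027,np.float64(7.18),1],[-0.007,0.018,0.025,np.float64(7.18),1],[-0.007,0.021,0.022,np.float64(7.18),1],[-0.007,0.024,0.02,np.float64(7.18),1],[-0.007,0.026,0.016,np.float64(7.18),1],[-0.007,0.028,0.013,np.float64(7.18),1],[-0.007,0.029,0.009,np.float64(7.18),1],[-0.007,0.03,0.006,np.float64(7.18),1]]
```

>>> {"method": "play_rows", "body": {"moves": [[[-0.007,0.008,0.03,7.2,1],[-0.007,0.011,0.029,7.2,1],[-0.007,0.015,0.027,7.2,1],[-0.007,0.018,0.025,7.2,1],[-0.007,0.021,0.022,7.2,1],[-0.007,0.024,0.02,7.2,1],[-0.007,0.026,0.016,7.2,1],[-0.007,0.028,0.013,7.2,1],[-0.007,0.029,0.009,7.2,1],[-0.007,0.03,0.006,7.2,1]]]}}

```text
time: 1.5
tool_pos: [0.4773, 0.4731, 0.2981]
tool_rot: [-1.101, 1.568, -2.717]
contact_force: [0.4, -0.4, 0.6]
opening: 0.0917
```

```bash
sed -i 's/round(-dy\/k,2)/float(round(-dy\/k,2))/' h.py; python3 - <<'E'
from h import *
pst(); snap('wrist','w1'); K,V=cam('wrist'); print('campos',-V[:3,:3].T@V[:3,3])
E
```

```text
t 1.5 p [0.4773 0.4731 0.2981] yawY -2.6 F [ 0.4 -0.4  0.6] op 0.0917
campos [0.48638441 0.5453977  0.4567337 ]
```

```bash
cat > seg.py <<'E'
from h import *
def big(m):
    cs,_=cv2.findContours(m.astype(np.uint8),cv2.RETR_EXTERNAL,cv2.CHAIN_APPROX_NONE); return max(cs,key=cv2.contourArea)
def rect(cn,name,z,c):
    # fit in world plane
    pts=np.array([hit(name,p,z,c)[:2] for p in cn[:,0,:].astype(float)],np.float32)
    (cx,cy),(w,h),a=cv2.minAreaRect(pts); return (round(cx,4),round(cy,4)),(round(w,4),round(h,4)),round(a,1)
E
python3 - <<'E'
from seg import *
im={n:cv2.imread(f'pics/{n}0.png') for n in('top','scene')}
for n in im:
    hsv=cv2.cvtColor(im[n],cv2.COLOR_BGR2HSV); H,S,Vv=cv2.split(hsv); c=cam(n)
    roi={'top':(slice(150,245),slice(290,440)),'scene':(slice(105,205),slice(105,250))}[n]
    m=np.zeros(H.shape,bool); m[roi]=True
    y=m&(H>18)&(H<30)&(S>170)&(Vv>90)
    print(n,'line',rect(big(y),n,.006,c))
    roi={'top':(slice(150,250),slice(220,285)),'scene':(slice(175,250),slice(210,300))}[n]
    m=np.zeros(H.shape,bool); m[roi]=True
    b=m&((Vv<45)|((H<15)&(S>150)))
    b=cv2.morphologyEx(b.astype(np.uint8),cv2.MORPH_CLOSE,np.ones((15,15)))
    print('mat',rect(big(b),n,.003,c))
    o=m&(H<15)&(S>150)&(Vv>60)
    print('handle',rect(big(o),n,.025,c))
n='top'; c=cam(n)
for uv in [(120.2,147.5),(203.2,156.5),(192.3,255.3),(107.8,247.3)]: print('lid corner',hit(n,uv,.067,c).round(4))
n='scene'; c=cam(n)
for uv in [(337,197),(266,263),(331,331),(405.5,251)]: print('lid corner scene',hit(n,uv,.067,c).round(4))
E
```

```text
top line ((0.5048, -0.2684), (0.0457, 0.3016), 5.4)
mat ((0.5084, 0.0424), (0.0972, 0.2365), 84.5)
handle ((0.5027, 0.0507), (0.0202, 0.0979), 88.5)
scene line ((0.5042, -0.153), (0.0038, 0.0), -137.2)
mat ((0.5093, 0.0426), (0.0933, 0.2322), 84.2)
handle ((0.5067, 0.0532), (0.028, 0.1024), 86.5)
lid corner [0.6604 0.4014 0.067 ]
lid corner [0.6281 0.168  0.067 ]
lid corner [0.3544 0.2024 0.067 ]
lid corner [0.3825 0.4352 0.067 ]
lid corner scene [0.3576 0.2091 0.067 ]
lid corner scene [0.6411 0.1781 0.067 ]
lid corner scene [0.6779 0.3998 0.067 ]
lid corner scene [0.3844 0.4377 0.067 ]
```

```bash
python3 - <<'E'
from h import *
s,p,R=pst(); print(s['qpos'].round(2))
plan([.515,.051,.2],-91,0.3,n=20)
E
```

```text
t 1.55 p [0.4822 0.4714 0.2982] yawY -3.21 F [-0.8 -4.1 -1. ] op 0.0916
[ 0.66  0.61  0.9  -0.    1.63  0.72]
dist 0.433 dyaw -87.8 min rows 10.219691446378588
[[0.005,0.003,0.021,4.39,0.3],[0.005,0.004,0.021,4.39,0.3],[0.005,0.006,0.02,4.39,0.3],[0.005,0.007,0.02,4.39,0.3],[0.005,0.009,0.019,4.39,0.3],[0.005,0.01,0.018,4.39,0.3],[0.005,0.012,0.017,4.39,0.3],[0.005,0.013,0.017,4.39,0.3],[0.005,0.014,0.015,4.39,0.3],[0.005,0.015,0.014,4.39,0.3],[0.005,0.017,0.013,4.39,0.3],[0.005,0.017,0.012,4.39,0.3],[0.005,0.018,0.01,4.39,0.3],[0.005,0.019,0.009,4.39,0.3],[0.005,0.02,0.008,4.39,0.3],[0.005,0.02,0.006,4.39,0.3],[0.005,0.021,0.004,4.39,0.3],[0.005,0.021,0.003,4.39,0.3],[0.005,0.021,0.001,4.39,0.3],[0.005,0.021,-0.0,4.39,0.3]]
```

>>> {"method": "play_rows", "body": {"moves": [[[0.008,0.007,0.045,8.5,0.3],[0.01,0.013,0.042,8.5,0.3],[0.01,0.019,0.039,8.5,0.3],[0.01,0.025,0.035,8.5,0.3],[0.01,0.029,0.03,8.5,0.3],[0.01,0.034,0.026,8.5,0.3],[0.01,0.037,0.02,8.5,0.3],[0.01,0.04,0.015,8.5,0.3],[0.01,0.042,0.008,8.5,0.3],[0.01,0.042,0.002,8.5,0.3]]]}}

```text
time: 2.55
tool_pos: [0.5345, 0.0339, 0.1951]
tool_rot: [-2.901, 1.567, 0.268]
contact_force: [1.4, -0.4, 0.3]
opening: 0.0595
```

```bash
python3 - <<'E'
from h import *
pst(); im,c=snap('wrist','w2'); plan([.52,.051,.1],-91.5,0.3,n=5)
print(proj('wrist',[[.52,.051,.025],[.492,.187,.062]],c))
E
```

```text
t 2.55 p [0.5345 0.0339 0.1951] yawY -88.41 F [ 1.4 -0.4  0.3] op 0.0595
dist 0.097 dyaw -2.4 min rows 1.9449899879312176
[[0.019,-0.005,0.003,0.49,0.3],[0.019,-0.005,0.003,0.49,0.3],[0.019,-0.005,0.003,0.49,0.3],[0.019,-0.005,0.003,0.49,0.3],[0.019,-0.005,0.003,0.49,0.3]]
[[239.53082681 186.42242715]
 [118.41666277 215.7960001 ]]
```

```bash
python3 - <<'E'
from h import *
c=cam('wrist')
for uv in [(246,158),(240,238),(251,95)]: print(hit('wrist',uv,.025,c))
for uv in [(140,92),(124,170),(122,200)]: print('rim',hit('wrist',uv,.067,c))
E
```

```text
[0.55330506 0.03739165 0.025     ]
[0.45587303 0.04388775 0.025     ]
[0.62319907 0.0328472  0.025     ]
rim [0.62727865 0.14249047 0.067     ]
rim [0.54788494 0.16428913 0.067     ]
rim [0.51487425 0.1702498  0.067     ]
```

```bash
python3 - <<'E'
from seg import *
pst(); im,c=snap('wrist','w3'); pst()
hsv=cv2.cvtColor(im[:,:,::-1].copy(),cv2.COLOR_BGR2HSV); H,S,V=cv2.split(hsv)
m=np.zeros(H.shape,bool); m[120:250,210:290]=1
o=m&(H<15)&(S>150)&(V>80)
print('handle',rect(big(o),'wrist',.025,c))
plan([.515,.051,.1],-91.5,0.3,n=5)
E
```

```text
t 2.6 p [0.5346 0.0279 0.1933] yawY -89.06 F [ 0.2 -5.6 -1.7] op 0.0598
t 2.65 p [0.5343 0.0309 0.194 ] yawY -88.58 F [-0.7  0.7  0.2] op 0.0597
handle ((0.5106, 0.0496), (0.0221, 0.0844), 86.5)
dist 0.098 dyaw -2.9 min rows 1.9605241551357038
[[0.019,-0.004,0.004,0.58,0.3],[0.019,-0.004,0.004,0.58,0.3],[0.019,-0.004,0.004,0.58,0.3],[0.019,-0.004,0.004,0.58,0.3],[0.019,-0.004,0.004,0.58,0.3]]
```

>>> {"method": "play_rows", "body": {"moves": [[[0.019,-0.004,0.003,0.6,0.3],[0.019,-0.004,0.003,0.6,0.3],[0.019,-0.004,0.003,0.6,0.3],[0.019,-0.004,0.003,0.6,0.3],[0.019,-0.004,0.003,0.6,0.3],[0,0,0,0,0.3],[0,0,0,0,0.3],[0,0,0,0,0.3],[0,0,0,0,0.3],[0,0,0,0,0.3]]]}}

```text
time: 3.65
tool_pos: [0.5214, 0.0538, 0.1005]
tool_rot: [-3.048, 1.561, 0.075]
contact_force: [0.5, -0.5, -0.3]
opening: 0.0594
```

```bash
python3 - <<'E'
from seg import *
s,p,R=pst(); im,c=snap('wrist','w4')
hsv=cv2.cvtColor(im[:,:,::-1].copy(),cv2.COLOR_BGR2HSV); H,S,V=cv2.split(hsv)
m=np.zeros(H.shape,bool); m[90:250,190:310]=1
o=m&(H<15)&(S>150)&(V>80)
print('handle',rect(big(o),'wrist',.025,c))
plan([.518,.05,.007],-93,0.3,n=5)
E
```

```text
t 3.65 p [0.5214 0.0538 0.1005] yawY -91.08 F [ 0.5 -0.5 -0.3] op 0.0594
handle ((0.5146, 0.0492), (0.0217, 0.0779), 86.4)
dist 0.094 dyaw -1.9 min rows 1.8733691068011697
[[0.019,0.001,0.001,0.38,0.3],[0.019,0.001,0.001,0.38,0.3],[0.019,0.001,0.001,0.38,0.3],[0.019,0.001,0.001,0.38,0.3],[0.019,0.001,0.001,0.38,0.3]]
```

>>> {"method": "play_rows", "body": {"moves": [[[0.019,0.001,0.001,0.4,0.3],[0.019,0.001,0.001,0.4,0.3],[0.019,0.001,0.001,0.4,0.3],[0.019,0.001,0.001,0.4,0.3],[0.017,0.001,0.0,0.3,0.3],[0,0,0,0,0.3],[0,0,0,0,-1],[0,0,0,0,-1],[0,0,0,0,-1],[0,0,0,0,-1]]], "grip_force": 55}}

```text
time: 4.7
tool_pos: [0.5239, 0.0478, 0.011]
tool_rot: [-3.085, 1.547, 0.003]
contact_force: [-0.3, 0.3, -0.2]
opening: 0.0325
```

```bash
python3 - <<'E'
from h import *
s,p,R=pst(); 
plan([.518,.05,.2],None,-1,n=5)
E
```

```text
t 4.7 p [0.5239 0.0478 0.011 ] yawY -93.07 F [-0.3  0.3 -0.2] op 0.0325
dist 0.189 dyaw 0 min rows 3.7814922528879045
[[-0.038,-0.0,0.0,0.0,-1],[-0.038,-0.0,0.0,0.0,-1],[-0.038,-0.0,0.0,0.0,-1],[-0.038,-0.0,0.0,0.0,-1],[-0.038,-0.0,0.0,0.0,-1]]
```

>>> {"method": "play_rows", "body": {"moves": [[[0.002,0,0,0,-1],[0,0,0,0,-1],[0,0,0,0,-1],[0,0,0,0,-1],[-0.02,0,0,0,-1],[-0.03,0,0,0,-1],[-0.03,0,0,0,-1],[-0.03,0,0,0,-1],[-0.03,0,0,0,-1],[0,0,0,0,-1]]]}}

```text
time: 5.7
tool_pos: [0.5193, 0.0479, 0.153]
tool_rot: [-3.076, 1.552, 0.012]
contact_force: [-0.3, -0.3, -0.2]
opening: 0.0212
```

```bash
python3 - <<'E'
from h import *
s,p,R=pst(); im,c=snap('wrist','w5'); snap('top','t5'); print(R.round(3))
E
```

```text
t 5.7 p [0.5193 0.0479 0.153 ] yawY -93.05 F [-0.3 -0.3 -0.2] op 0.0212
[[ 0.019 -0.053 -0.998]
 [ 0.    -0.999  0.053]
 [-1.    -0.001 -0.019]]
```

```bash
python3 - <<'E'
from seg import *
a=cv2.imread('pics/top0.png'); hsv=cv2.cvtColor(a,cv2.COLOR_BGR2HSV); H,S,V=cv2.split(hsv)
print(hsv[180,130],hsv[230,180],hsv[200,155],hsv[220,206],hsv[200,80],hsv[246,115], hsv[150,125])
c=cam('top')
g=cv2.GaussianBlur(a,(3,3),0)
# lid edges: profile sampling
m=np.zeros(H.shape,np.uint8); m[130:270,95:215]=1
k=((V<75)&(S<90)&(m>0)).astype(np.uint8); k=cv2.morphologyEx(k,cv2.MORPH_CLOSE,np.ones((5,5))); k[:, :]=cv2.morphologyEx(k,cv2.MORPH_OPEN,np.ones((5,5)))
cn=big(k); print(rect(cn,'top',.067,c)); 
o=a.copy(); cv2.drawContours(o,[cn],-1,(0,255,0),1); cv2.imwrite('pics/seg.png',cv2.resize(o[130:270,90:220],None,fx=4,fy=4))
E
```

```text
[102  21  60] [135  11  46] [150   5 104] [53 15 68] [ 50  13 121] [105  31  49] [103  31  58]
((0.5052, 0.2826), (0.2804, 0.2851), 82.6)
```

```bash
python3 - <<'E'
from h import *
s,p,R=pst(); print(s['qpos'].round(2))
plan([.4755,.053,.14],-7,-1,n=11)
E
```

```text
t 5.8 p [0.5171 0.048  0.1493] yawY -93.06 F [-0.3 -0.4 -1.7] op 0.0211
[-0.06  0.4   1.66  0.    1.06  1.57]
dist 0.043 dyaw 86.1 min rows 10.018682730719382
[[0.001,-0.0,0.004,-7.82,-1],[0.001,-0.001,0.004,-7.82,-1],[0.001,-0.001,0.004,-7.82,-1],[0.001,-0.002,0.003,-7.82,-1],[0.001,-0.002,0.003,-7.82,-1],[0.001,-0.003,0.003,-7.82,-1],[0.001,-0.003,0.002,-7.82,-1],[0.001,-0.003,0.002,-7.82,-1],[0.001,-0.003,0.002,-7.82,-1],[0.001,-0.004,0.001,-7.82,-1],[0.001,-0.004,0.001,-7.82,-1]]
```

>>> {"method": "play_rows", "body": {"moves": [[[0.001,0,0.004,-8.5,-1],[0.001,-0.001,0.004,-8.5,-1],[0.001,-0.001,0.004,-8.5,-1],[0.001,-0.002,0.003,-8.5,-1],[0.001,-0.002,0.003,-8.5,-1],[0.001,-0.003,0.003,-8.5,-1],[0.001,-0.003,0.002,-8.5,-1],[0.001,-0.003,0.002,-8.5,-1],[0.001,-0.003,0.002,-8.5,-1],[0.001,-0.004,0.001,-8.5,-1]]]}}

```text
time: 6.8
tool_pos: [0.4666, 0.0503, 0.1212]
tool_rot: [-1.572, 1.55, 3.021]
contact_force: [-0.1, -0.6, -1.7]
opening: 0.0215
```

```bash
python3 - <<'E'
from h import *
s,p,R=pst(); print(s['qpos'].round(2)); print(R.round(3))
plan([.4755,.053,.049],-7,-1,n=6)
snap('wrist','w6')
E
```

```text
t 6.8 p [0.4666 0.0503 0.1212] yawY -6.88 F [-0.1 -0.6 -1.7] op 0.0215
[-0.06  0.37  1.81  0.    0.98  0.06]
[[-0.021  0.993 -0.12 ]
 [ 0.003 -0.12  -0.993]
 [-1.    -0.021 -0.   ]]
dist 0.073 dyaw -0.1 min rows 1.4558987263398175
[[0.012,0.002,-0.001,0.02,-1],[0.012,0.002,-0.001,0.02,-1],[0.012,0.002,-0.001,0.02,-1],[0.012,0.002,-0.001,0.02,-1],[0.012,0.002,-0.001,0.02,-1],[0.012,0.002,-0.001,0.02,-1]]
```

```bash
python3 - <<'E'
import cv2
a=cv2.imread('pics/w6.png'); cv2.imwrite('pics/c6.png',cv2.resize(a[0:110,80:460],None,fx=2.1,fy=2.1,interpolation=cv2.INTER_CUBIC))
E
python3 - <<'E'
from h import *
s,p,R=pst(); im,c=snap('wrist','w7'); print(p)
a=im[:,:,::-1]; cv2.imwrite('pics/c7.png',cv2.resize(a[0:110,80:460],None,fx=2.1,fy=2.1,interpolation=cv2.INTER_CUBIC))
# using w6-time pose approx
for uv in [(80+303/2.1,25.2),(80+470/2.1,25.2)]: print(hit('wrist',uv,.046,c))
for uv in [(80+18/2.1,80/2.1),(80+755/2.1,80/2.1)]: print('lidcorner',hit('wrist',uv,.067,c))
E
```

```text
t 6.85 p [0.4654 0.0504 0.1207] yawY -6.43 F [-1.9  0.6 -1.9] op 0.0214
[0.46535346 0.05036506 0.1207267 ]
[0.45601745 0.19380047 0.046     ]
[0.51764236 0.18718534 0.046     ]
lidcorner [0.34835687 0.20335566 0.067     ]
lidcorner [0.62592362 0.17369604 0.067     ]
```

>>> {"method": "play_rows", "body": {"moves": [[[0.012,0.001,0,0,-1],[0.012,0.002,0,0,-1],[0.012,0.002,0,0,-1],[0.012,0.002,0,0,-1],[0.012,0.002,0,0,-1],[0.01,0.002,0,0,-1],[0,0,0,0,-1],[0,0,0,0,-1],[0,0,0,0,-1],[0,0,0,0,-1]]]}}

```text
time: 7.9
tool_pos: [0.4738, 0.0491, 0.0432]
tool_rot: [-1.519, 1.541, 3.035]
contact_force: [-0.6, 0.1, -1.0]
opening: 0.0214
```

```bash
python3 - <<'E'
from h import *
s,p,R=pst(); im,c=snap('wrist','w8'); print(R.round(3)); 
d=np.array([.493,.187,.049])-p; print('fwd to wall of TCP',R.T@d)
E
```

```text
t 7.9 p [0.4738 0.0491 0.0432] yawY -9.1 F [-0.6  0.1 -1. ] op 0.0214
[[-0.03   0.987 -0.158]
 [ 0.003 -0.158 -0.987]
 [-1.    -0.03   0.002]]
fwd to wall of TCP [-0.00591798 -0.00306587 -0.1391892 ]
```

>>> {"method": "play_rows", "body": {"moves": [[[-0.003,-0.001,0,-1,-1],[-0.003,-0.001,0,-1,-1],[0,-0.001,-0.008,0,-1],[0,0,-0.01,0,-1],[0,0,-0.01,0,-1],[0,0,-0.01,0,-1],[0,0,-0.01,0,-1],[0,0,-0.01,0,-1],[0,0,-0.008,0,-1],[0,0,0,0,-1]]]}}

```text
time: 8.95
tool_pos: [0.4802, 0.1222, 0.0512]
tool_rot: [-1.582, 1.544, 3.01]
contact_force: [1.3, 0.5, -0.5]
opening: 0.0214
```

```bash
python3 - <<'E'
from h import *
s,p,R=pst(); im,c=snap('wrist','w9'); print(R.round(3)); 
d=np.array([.493,.187,.049])-p; print('fwd to wall of TCP',R.T@d)
E
```

```text
t 8.95 p [0.4802 0.1222 0.0512] yawY -6.86 F [ 1.3  0.5 -0.5] op 0.0214
[[-0.027  0.992 -0.119]
 [ 0.004 -0.119 -0.993]
 [-1.    -0.027 -0.   ]]
fwd to wall of TCP [ 0.00204563  0.00500839 -0.06582836]
```

```bash
python3 - <<'E'
import numpy as np
r=.195
th=np.linspace(0,.5,10)
print([[round(-r*(np.sin(b)-np.sin(a)),4),0,round(-r*(np.cos(a)-np.cos(b)),4)] for a,b in zip(th,th[1:])])
E
```

```text
[[np.float64(-0.0108), 0, np.float64(-0.0003)], [np.float64(-0.0108), 0, np.float64(-0.0009)], [np.float64(-0.0107), 0, np.float64(-0.0015)], [np.float64(-0.0106), 0, np.float64(-0.0021)], [np.float64(-0.0105), 0, np.float64(-0.0027)], [np.float64(-0.0103), 0, np.float64(-0.0033)], [np.float64(-0.0101), 0, np.float64(-0.0038)], [np.float64(-0.0099), 0, np.float64(-0.0044)], [np.float64(-0.0096), 0, np.float64(-0.0049)]]
```

>>> {"method": "play_rows", "body": {"moves": [[[-0.006,0,0,0,-1],[-0.011,0,0,0,-1],[-0.011,0,-0.001,0,-1],[-0.011,0,-0.001,0,-1],[-0.011,0,-0.002,0,-1],[-0.011,0,-0.003,0,-1],[-0.01,0,-0.003,0,-1],[-0.01,0,-0.004,0,-1],[-0.01,0,-0.004,0,-1],[-0.01,0,-0.005,0,-1]]]}}

```text
time: 10.0
tool_pos: [0.4843, 0.1427, 0.1608]
tool_rot: [-1.514, 1.54, 3.075]
contact_force: [-1.1, -0.2, -2.4]
opening: 0.0215
```

```bash
python3 - <<'E'
from h import *
s,p,R=pst(); im,c=snap('wrist','w10');snap('scene','s10'); print(R.round(3)); 
E
```

```text
t 10.0 p [0.4843 0.1427 0.1608] yawY -7.08 F [-1.1 -0.2 -2.4] op 0.0215
[[-0.03   0.992 -0.123]
 [ 0.002 -0.123 -0.992]
 [-1.    -0.03   0.002]]
```

```bash
python3 - <<'E'
import numpy as np
r=.2
th=np.linspace(.55,1.67,19)
print([[float(round(-r*(np.sin(b)-np.sin(a)),4)),0,float(round(-r*(np.cos(a)-np.cos(b)),4))] for a,b in zip(th,th[1:])])
E
```

```text
[[-0.0104, 0, -0.0068], [-0.01, 0, -0.0075], [-0.0095, 0, -0.0081], [-0.009, 0, -0.0086], [-0.0084, 0, -0.0092], [-0.0078, 0, -0.0097], [-0.0072, 0, -0.0102], [-0.0065, 0, -0.0106], [-0.0059, 0, -0.011], [-0.0052, 0, -0.0113], [-0.0045, 0, -0.0116], [-0.0037, 0, -0.0119], [-0.003, 0, -0.0121], [-0.0022, 0, -0.0122], [-0.0015, 0, -0.0124], [-0.0007, 0, -0.0124], [0.0001, 0, -0.0124], [0.0008, 0, -0.0124]]
```

>>> {"method": "play_rows", "body": {"moves": [[[-0.01,0,-0.007,0,-1],[-0.01,0,-0.008,0,-1],[-0.01,0,-0.008,0,-1],[-0.009,0,-0.009,0,-1],[-0.008,0,-0.009,0,-1],[-0.008,0,-0.01,0,-1],[-0.007,0,-0.01,0,-1],[-0.007,0,-0.011,0,-1],[-0.006,0,-0.011,0,-1],[-0.005,0,-0.011,0,-1]]]}}

```text
time: 11.1
tool_pos: [0.4989, 0.2435, 0.2469]
tool_rot: [-1.498, 1.54, 3.091]
contact_force: [-0.1, -0.2, -2.9]
opening: 0.022
```

```bash
cat >> h.py <<'E'
HG=np.array([.5216,.419,.062])
def tipinfo(L=.105):
    s,p,R=pst(); t=p-R[:,2]*L+np.array([0,0,.006]); d=t-HG; u=d[0]*.122+d[1]*.9925; v=d[0]*.9925-d[1]*.122
    print('u',round(u,4),'z',round(d[2],4),'lat',round(v,4),'r',round(np.hypot(u,d[2]),4),'th',round(np.arctan2(d[2],-u),3)); return R
E
python3 - <<'E'
from h import *
tipinfo(); im,c=snap('wrist','w11');snap('scene','s11')
E
```

```text
t 11.1 p [0.4989 0.2435 0.2469] yawY -7.06 F [-0.1 -0.2 -2.9] op 0.022
u -0.072 z 0.1907 lat -0.001 r 0.2038 th 1.21
```

>>> {"method": "play_rows", "body": {"moves": [[[-0.004,0,-0.011,0,-1],[-0.003,0,-0.011,0,-1],[-0.003,0,-0.011,0,-1],[-0.002,0,-0.011,0,-1],[-0.001,0,-0.01,0,-1],[-0.001,0,-0.01,0,-1],[0,0,-0.01,0,-1],[0,0,-0.008,0,-1],[0,0,-0.005,0,-1],[0,0,0,0,-1]]]}}

```text
time: 12.2
tool_pos: [0.511, 0.3385, 0.2608]
tool_rot: [-1.519, 1.54, 3.071]
contact_force: [0.6, 0.5, 0.0]
opening: 0.0213
```

```bash
python3 - <<'E'
from h import *
tipinfo(); im,c=snap('wrist','w12');snap('scene','s12'); pst()
E
```

```text
t 12.2 p [0.511  0.3385 0.2608] yawY -6.99 F [0.6 0.5 0. ] op 0.0213
u 0.0238 z 0.2046 lat -0.0007 r 0.206 th 1.687
t 12.3 p [0.511  0.3378 0.2609] yawY -7.02 F [ 0.2  0.3 -0.9] op 0.0214
```

>>> {"method": "play_rows", "body": {"moves": [[[0,0,0.02,0,-1],[0,0,0.04,0,-1],[0,0,0.045,0,-1],[0,0,0.045,0,-1],[0,0,0.045,0,-1],[0.01,0,0.045,0,-1],[0.015,0,0.04,0,-1],[0.015,0,0.01,4,-1],[0.01,0,0,8,-1],[0.01,0,0,8,-1]]]}}

```text
time: 13.3
tool_pos: [0.4717, 0.0355, 0.2019]
tool_rot: [-1.106, 1.548, 3.12]
contact_force: [-0.6, -0.9, -0.5]
opening: 0.0214
```

```bash
python3 - <<'E'
from h import *
s,p,R=pst(); im,c=snap('top','t13');snap('scene','s13'); 
plan([.505,.0425,.12],-95.5,-1,n=10)
E
```

```text
t 13.3 p [0.4717 0.0355 0.2019] yawY -27.87 F [-0.6 -0.9 -0.5] op 0.0214
dist 0.088 dyaw -67.9 min rows 7.909518077603734
[[0.008,0.003,-0.002,6.79,-1],[0.008,0.003,-0.003,6.79,-1],[0.008,0.002,-0.003,6.79,-1],[0.008,0.002,-0.003,6.79,-1],[0.008,0.002,-0.003,6.79,-1],[0.008,0.001,-0.003,6.79,-1],[0.008,0.001,-0.003,6.79,-1],[0.008,0.0,-0.004,6.79,-1],[0.008,0.0,-0.004,6.79,-1],[0.008,-0.0,-0.003,6.79,-1]]
```

>>> {"method": "play_rows", "body": {"moves": [[[0.006,0.003,-0.002,6.8,-1],[0.008,0.003,-0.003,6.8,-1],[0.008,0.002,-0.003,6.8,-1],[0.008,0.002,-0.003,6.8,-1],[0.008,0.002,-0.003,6.8,-1],[0.008,0.001,-0.003,6.8,-1],[0.008,0.001,-0.003,6.8,-1],[0.008,0,-0.003,6.8,-1],[0.008,0,-0.003,5.5,-1],[0.008,0,-0.003,0,-1]]]}}

```text
time: 14.4
tool_pos: [0.5078, 0.0412, 0.1282]
tool_rot: [-0.022, 1.559, -3.116]
contact_force: [0.0, 0.3, -0.4]
opening: 0.0217
```

```bash
python3 - <<'E'
from h import *
s,p,R=pst();print(R.round(3)); plan([.505,.0425,.010],-95.5,-1,n=5)
E
```

```text
t 14.4 p [0.5078 0.0412 0.1282] yawY -87.26 F [ 0.   0.3 -0.4] op 0.0217
[[-0.012  0.048 -0.999]
 [-0.    -0.999 -0.048]
 [-1.    -0.     0.012]]
dist 0.118 dyaw -8.2 min rows 2.364983314498363
[[0.024,-0.0,0.0,1.65,-1],[0.024,-0.0,0.0,1.65,-1],[0.024,-0.0,0.0,1.65,-1],[0.024,-0.0,0.0,1.65,-1],[0.024,-0.0,0.0,1.65,-1]]
```

>>> {"method": "play_rows", "body": {"moves": [[[0.022,0,0,1.6,-1],[0.024,0,0,1.6,-1],[0.024,0,0,1.6,-1],[0.024,0,0,1.6,-1],[0.014,0,0,1.4,-1],[0.004,0,0,0,-1],[0,0,0,0,-1],[0,0,0,0,-1],[0,0,0,0,0.3],[0,0,0,0,0.3]]]}}

```text
time: 15.4
tool_pos: [0.5124, 0.0413, 0.017]
tool_rot: [1.2, 1.569, -1.99]
contact_force: [-0.6, -0.1, -0.1]
opening: 0.0331
```

```bash
python3 - <<'E'
from h import *
s,p,R=pst()
E
```

```text
t 15.4 p [0.5124 0.0413 0.017 ] yawY -92.78 F [-0.6 -0.1 -0.1] op 0.0331
```

>>> {"method": "play_rows", "body": {"moves": [[[0,0,0,0,0.3],[0,0,0,0,0.3],[0,0,0,0,0.3],[-0.01,0,0,0,0.3],[-0.03,0,0,0,0.3],[-0.045,0,0,0,0.3],[-0.045,0,0,0,0.3],[-0.045,0,0,0,0.3],[-0.045,0,0,0,0.3],[0,0,0,0,0.3]]]}}

```text
time: 16.4
tool_pos: [0.5117, 0.0416, 0.2506]
tool_rot: [2.489, 1.569, -0.7]
contact_force: [0.1, 0.2, -0.3]
opening: 0.0597
```

```bash
python3 - <<'E'
from h import *
s,p,R=pst(); snap('wrist','w14')
C=np.array([.507,.303]); xd=np.array([.9925,-.122]); yd=np.array([.122,.9925])
P=C-.078*xd-.053*yd; print(P)
plan([P[0],P[1],.2],-7,.3,n=11)
E
```

```text
t 16.4 p [0.5117 0.0416 0.2506] yawY -92.71 F [ 0.1  0.2 -0.3] op 0.0597
[0.423119  0.2599135]
dist 0.24 dyaw 85.7 min rows 9.977955210528526
[[0.004,-0.019,0.009,-7.79,0.3],[0.004,-0.02,0.006,-7.79,0.3],[0.004,-0.021,0.003,-7.79,0.3],[0.004,-0.021,0.0,-7.79,0.3],[0.004,-0.021,-0.002,-7.79,0.3],[0.004,-0.021,-0.005,-7.79,0.3],[0.004,-0.02,-0.008,-7.79,0.3],[0.004,-0.019,-0.011,-7.79,0.3],[0.004,-0.017,-0.013,-7.79,0.3],[0.004,-0.015,-0.015,-7.79,0.3],[0.004,-0.013,-0.017,-7.79,0.3]]
```

>>> {"method": "play_rows", "body": {"moves": [[[0.004,-0.019,0.01,-8.5,0.3],[0.004,-0.022,0.007,-8.5,0.3],[0.004,-0.023,0.003,-8.5,0.3],[0.004,-0.023,0,-8.5,0.3],[0.004,-0.023,-0.002,-8.5,0.3],[0.004,-0.023,-0.005,-8.5,0.3],[0.004,-0.022,-0.009,-8.5,0.3],[0.004,-0.021,-0.012,-8.5,0.3],[0.004,-0.019,-0.014,-8.5,0.3],[0.004,-0.017,-0.017,-8.5,0.3]]]}}

```text
time: 17.45
tool_pos: [0.3958, 0.2531, 0.1974]
tool_rot: [-1.18, 1.548, -2.867]
contact_force: [0.5, -0.7, 0.1]
opening: 0.0599
```

>>> {"method": "play_rows", "body": {"moves": [[[0,0,0,0,0.3],[0,0,0,0,0.3],[0,0,0,0,0.3],[0,0,0,0,0.3],[0,0,0,0,0.3],[0,0,0,0,0.3],[0,0,0,0,0.3],[0,0,0,0,0.3],[0,0,0,0,0.3],[0,0,0,0,0.3]]]}}

```text
time: 18.45
tool_pos: [0.3943, 0.251, 0.1948]
tool_rot: [-1.128, 1.542, -2.82]
contact_force: [0.3, 0.2, 0.1]
opening: 0.0598
```

```bash
python3 - <<'E'
from h import *
s,p,R=pst(); im,c=snap('wrist','w15')
C=np.array([.507,.303]); xd=np.array([.9925,-.122]); yd=np.array([.122,.9925])
a=im[:,:,::-1].copy()
for px in(-.078,0,.078):
  for py in (-.053,.053):
    q=[C+(px+i)*xd+(py+j)*yd for i,j in((-.022,-.048),(.022,-.048),(.022,.048),(-.022,.048))]
    uv=proj('wrist',[[*k,.052] for k in q],c); cv2.polylines(a,[uv.round().astype(int)],True,(0,255,0),1)
cv2.imwrite('pics/w15o.png',a); print(s['qpos'].round(2))
E
```

```text
t 18.45 p [0.3943 0.251  0.1948] yawY -6.96 F [0.3 0.2 0.1] op 0.0598
[0.4  0.28 1.7  0.   1.18 0.52]
```

```bash
cat >> h.py <<'E'
C=np.array([.507,.303]); xd=np.array([.9925,-.122]); yd=np.array([.122,.9925])
def pocket(px,py): 
    return C+px*xd+py*yd
E
python3 - <<'E'
from h import *
plan([.423,.260,.1],-7,.3,n=6)
E
```

```text
dist 0.099 dyaw -0.1 min rows 1.9898914367458103
[[0.016,0.005,-0.002,0.01,0.3],[0.016,0.005,-0.002,0.01,0.3],[0.016,0.005,-0.002,0.01,0.3],[0.016,0.005,-0.002,0.01,0.3],[0.016,0.005,-0.002,0.01,0.3],[0.016,0.005,-0.002,0.01,0.3]]
```

>>> {"method": "play_rows", "body": {"moves": [[[0.014,0.005,-0.002,0,0.3],[0.016,0.005,-0.002,0,0.3],[0.016,0.005,-0.002,0,0.3],[0.016,0.005,-0.002,0,0.3],[0.016,0.004,-0.001,0,0.3],[0.016,0.003,0,0,0.3],[0,0,0,0,0.3],[0,0,0,0,0.3],[0,0,0,0,0.3],[0,0,0,0,0.3]]]}}

```text
time: 19.5
tool_pos: [0.4219, 0.2575, 0.0994]
tool_rot: [-1.152, 1.547, -2.843]
contact_force: [0.9, 0.2, -0.9]
opening: 0.0599
```

```bash
python3 - <<'E'
from h import *
pst(); plan([.423,.260,.023],-7,.3,n=5)
E
```

```text
t 19.5 p [0.4219 0.2575 0.0994] yawY -6.88 F [ 0.9  0.2 -0.9] op 0.0599
dist 0.076 dyaw -0.1 min rows 1.529520365286376
[[0.015,0.0,-0.001,0.02,0.3],[0.015,0.0,-0.001,0.02,0.3],[0.015,0.0,-0.001,0.02,0.3],[0.015,0.0,-0.001,0.02,0.3],[0.015,0.0,-0.001,0.02,0.3]]
```

>>> {"method": "play_rows", "body": {"moves": [[[0.015,0,-0.001,0,0.3],[0.016,0,-0.001,0,0.3],[0.016,0,0,0,0.3],[0.016,0,0,0,0.3],[0.013,0,0,0,0.3],[0,0,0,0,-1],[0,0,0,0,-1],[0,0,0,0,-1],[0,0,0,0,-1],[0,0,0,0,-1]]], "grip_force": 40}}

```text
time: 20.5
tool_pos: [0.4244, 0.2615, 0.0289]
tool_rot: [-1.321, 1.561, -3.011]
contact_force: [-0.4, 0.1, -1.5]
opening: 0.0436
```

```bash
python3 - <<'E'
from h import *
pst(); plan([.423,.260,.2],-7,-1,n=10)
E
```

```text
t 20.5 p [0.4244 0.2615 0.0289] yawY -6.84 F [-0.4  0.1 -1.5] op 0.0436
dist 0.171 dyaw -0.2 min rows 3.423184811881202
[[-0.017,-0.0,0.0,0.02,-1],[-0.017,-0.0,0.0,0.02,-1],[-0.017,-0.0,0.0,0.02,-1],[-0.017,-0.0,0.0,0.02,-1],[-0.017,-0.0,0.0,0.02,-1],[-0.017,-0.0,0.0,0.02,-1],[-0.017,-0.0,0.0,0.02,-1],[-0.017,-0.0,0.0,0.02,-1],[-0.017,-0.0,0.0,0.02,-1],[-0.017,-0.0,0.0,0.02,-1]]
```

>>> {"method": "play_rows", "body": {"moves": [[[-0.01,0,0,0,-1],[-0.02,0,0,0,-1],[-0.03,0,0,0,-1],[-0.04,0,0,0,-1],[-0.04,0,0,0,-1],[-0.02,-0.01,0.02,0,-1],[0,0.01,0.04,0,-1],[0,0.01,0.045,0,-1],[0,0.01,0.045,0,-1],[0,0.01,0.045,0,-1]]]}}

```text
time: 21.5
tool_pos: [0.4349, 0.0633, 0.2055]
tool_rot: [1.935, 1.564, 0.256]
contact_force: [0.7, -0.3, -0.8]
opening: 0.044
```

```bash
python3 - <<'E'
from seg import *
s,p,R=pst()
im,cc=snap('top','t16')
for f in('top0','t13','t16'):
    n='top';c=cam(n); hsv=cv2.cvtColor(cv2.imread(f'pics/{f}.png'),cv2.COLOR_BGR2HSV); H,S,V=cv2.split(hsv)
    m=np.zeros(H.shape,bool); m[150:245,290:440]=1
    y=m&(H>18)&(H<30)&(S>170)&(V>60); cn=big(y)
    print(f,rect(cn,n,.006,c),cv2.boundingRect(cn))
n='scene';c=cam(n); hsv=cv2.cvtColor(cv2.imread('pics/s12.png'),cv2.COLOR_BGR2HSV); H,S,V=cv2.split(hsv)
m=np.zeros(H.shape,bool); m[105:205,110:245]=1
y=m&(H>17)&(H<32)&(S>160)&(V>60); cn=big(y); print('scene',rect(cn,n,.006,c),cv2.boundingRect(cn))
plan([.42,-.02,.2],-3,-1,n=3)
E
```

```text
t 21.5 p [0.4349 0.0633 0.2055] yawY -6.23 F [ 0.7 -0.3 -0.8] op 0.044
top0 ((0.5048, -0.2684), (0.0457, 0.3016), 5.4) (304, 184, 105, 28)
t13 ((0.5051, -0.2683), (0.0458, 0.3016), 5.3) (304, 184, 105, 28)
t16 ((0.5049, -0.2684), (0.0458, 0.3015), 5.2) (304, 184, 105, 28)
scene ((0.5045, -0.2679), (0.0351, 0.2873), 4.9) (147, 135, 75, 47)
dist 0.079 dyaw 3.5 min rows 1.5754270605250449
[[0.002,-0.002,0.026,-1.15,-1],[0.002,-0.003,0.026,-1.15,-1],[0.002,-0.003,0.026,-1.15,-1]]
```

```bash
cat >> h.py <<'E'
L=np.array([.505,-.268]); ly=np.array([-.092,.9957])
def lay(k):
    y,z=[(-.1,.022),(0,.022),(.1,.022),(-.05,.066),(.05,.066),(0,.11)][k-1]
    return np.array([*(L+y*ly),.006+z])
E
python3 - <<'E'
from h import *
print(lay(1)); plan([*lay(1)[:2],.13],5.3,-1,n=10); print(hit('top',(340,151),.05))
E
```

```text
[ 0.5142  -0.36757  0.028  ]
dist 0.438 dyaw 11.8 min rows 8.764442087131725
[[0.008,0.012,0.041,-1.18,-1],[0.008,0.012,0.042,-1.18,-1],[0.008,0.011,0.042,-1.18,-1],[0.008,0.01,0.042,-1.18,-1],[0.008,0.009,0.042,-1.18,-1],[0.008,0.008,0.042,-1.18,-1],[0.008,0.007,0.043,-1.18,-1],[0.008,0.006,0.043,-1.18,-1],[0.008,0.006,0.043,-1.18,-1],[0.008,0.005,0.043,-1.18,-1]]
[ 0.63576521 -0.21917844  0.05      ]
```

>>> {"method": "play_rows", "body": {"moves": [[[0.004,0.012,0.041,-1.2,-1],[0.006,0.012,0.045,-1.2,-1],[0.008,0.011,0.045,-1.2,-1],[0.008,0.01,0.045,-1.2,-1],[0.008,0.009,0.045,-1.2,-1],[0.008,0.008,0.045,-1.2,-1],[0.008,0.007,0.045,-1.2,-1],[0.008,0.006,0.045,-1.2,-1],[0.008,0.006,0.035,-1.2,-1],[0.008,0.002,0.01,-1,-1]]]}}

```text
time: 22.55
tool_pos: [0.513, -0.3643, 0.1431]
tool_rot: [1.068, 1.545, -0.404]
contact_force: [1.1, 0.9, -2.3]
opening: 0.0436
```

```bash
python3 - <<'E'
from h import *
pst(); plan([*lay(1)[:2],.04],5.3,-1,n=6)
E
```

```text
t 22.55 p [ 0.513  -0.3643  0.1431] yawY 5.65 F [ 1.1  0.9 -2.3] op 0.0436
dist 0.103 dyaw -0.3 min rows 2.062287154203082
[[0.017,-0.0,0.0,0.06,-1],[0.017,-0.0,0.0,0.06,-1],[0.017,-0.0,0.0,0.06,-1],[0.017,-0.0,0.0,0.06,-1],[0.017,-0.0,0.0,0.06,-1],[0.017,-0.0,0.0,0.06,-1]]
```

>>> {"method": "play_rows", "body": {"moves": [[[0.016,0,0,0,-1],[0.017,0,0,0,-1],[0.017,0,0,0,-1],[0.017,0,0,0,-1],[0.017,0,0,0,-1],[0.015,0,0,0,-1],[0,0,0,0,-1],[0,0,0,0,-1],[0,0,0,0,-1],[0,0,0,0,-1]]]}}

```text
time: 23.55
tool_pos: [0.5178, -0.3626, 0.046]
tool_rot: [1.062, 1.542, -0.409]
contact_force: [0.1, 0.2, -1.4]
opening: 0.044
```

```bash
python3 - <<'E'
from h import *
s,p,R=pst(); print(s['tool_rot'].round(3)); plan([*lay(1)[:2],.028],5.3,-1,n=4)
E
```

```text
t 23.55 p [ 0.5178 -0.3626  0.046 ] yawY 5.73 F [ 0.1  0.2 -1.4] op 0.044
[ 1.062  1.542 -0.409]
dist 0.019 dyaw -0.4 min rows 0.38064288971136934
[[0.004,-0.001,0.001,0.11,-1],[0.004,-0.001,0.001,0.11,-1],[0.004,-0.001,0.001,0.11,-1],[0.004,-0.001,0.001,0.11,-1]]
```

>>> {"method": "play_rows", "body": {"moves": [[[0.001,-0.002,0.003,0,-1],[0.004,-0.001,0.002,0,-1],[0.005,-0.001,0.001,0,-1],[0.005,0,0,0,-1],[0.004,0,0,0,-1],[0,0,0,0,-1],[0,0,0,0,-1],[0,0,0,0,-1],[0,0,0,0,-1],[0,0,0,0,-1]]]}}

```text
time: 24.55
tool_pos: [0.515, -0.3704, 0.0268]
tool_rot: [1.038, 1.54, -0.433]
contact_force: [-1.1, 0.7, -2.0]
opening: 0.0437
```

```bash
python3 - <<'E'
from h import *
s,p,R=pst(); print(s['tool_rot'].round(3)); plan([*lay(1)[:2],.028],5.3,-1,n=4)
E
```

```text
t 24.55 p [ 0.515  -0.3704  0.0268] yawY 5.71 F [-1.1  0.7 -2. ] op 0.0437
[ 1.038  1.54  -0.433]
dist 0.003 dyaw -0.4 min rows 0.06456005055799599
[[-0.0,-0.0,-0.001,0.1,-1],[-0.0,-0.0,-0.001,0.1,-1],[-0.0,-0.0,-0.001,0.1,-1],[-0.0,-0.0,-0.001,0.1,-1]]
```

>>> {"method": "play_rows", "body": {"moves": [[[-0.001,0,-0.003,0,-1],[0,0,-0.001,0,-1],[0,0,0,0,0.3],[0,0,0,0,0.3],[0,0,0,0,0.3],[0,0,0,0,0.3],[-0.02,0,0,0,0.3],[-0.04,0,0,0,0.3],[-0.045,0,0,0,0.3],[-0.045,0,0,0,0.3]]]}}

```text
time: 25.55
tool_pos: [0.5077, -0.3618, 0.1755]
tool_rot: [1.274, 1.552, -0.197]
contact_force: [0.6, -0.6, -0.5]
opening: 0.0597
```

```bash
python3 - <<'E'
from h import *
s,p,R=pst(); snap('wrist','w17'); print(pocket(-.078,.053)); plan([*pocket(0,-.053),.2],-7,.3,n=10)
E
```

```text
t 25.55 p [ 0.5077 -0.3618  0.1755] yawY 5.69 F [ 0.6 -0.6 -0.5] op 0.0597
[0.436051  0.3651185]
dist 0.615 dyaw -12.7 min rows 12.298596579307729
[[-0.002,0.005,-0.061,1.27,0.3],[-0.002,0.004,-0.061,1.27,0.3],[-0.002,0.002,-0.061,1.27,0.3],[-0.002,0.001,-0.061,1.27,0.3],[-0.003,-0.0,-0.061,1.27,0.3],[-0.003,-0.002,-0.061,1.27,0.3],[-0.003,-0.003,-0.061,1.27,0.3],[-0.003,-0.004,-0.061,1.27,0.3],[-0.003,-0.006,-0.061,1.27,0.3],[-0.003,-0.007,-0.061,1.27,0.3]]
```

>>> {"method": "play_rows", "body": {"moves": [[[-0.01,0.004,-0.03,1.2,0.3],[-0.01,0.004,-0.048,1.2,0.3],[-0.003,0.003,-0.049,1.2,0.3],[0,0.002,-0.049,1.2,0.3],[0,0.001,-0.049,1.2,0.3],[0,0,-0.049,1.2,0.3],[0,-0.001,-0.049,1.2,0.3],[0,-0.002,-0.049,1.2,0.3],[0,-0.003,-0.049,1.2,0.3],[0,-0.004,-0.049,1.2,0.3]]]}}

```text
time: 26.6
tool_pos: [0.5185, 0.1105, 0.2043]
tool_rot: [1.225, 1.521, -0.477]
contact_force: [0.7, 0.2, -0.1]
opening: 0.0597
```

```bash
python3 - <<'E'
from h import *
s,p,R=pst(); plan([*pocket(0,-.053),.1],-7,.3,n=7)
E
```

```text
t 26.6 p [0.5185 0.1105 0.2043] yawY -7.46 F [ 0.7  0.2 -0.1] op 0.0597
dist 0.175 dyaw 0.5 min rows 3.5087075128633116
[[0.014,-0.006,-0.02,-0.07,0.3],[0.014,-0.006,-0.02,-0.07,0.3],[0.014,-0.006,-0.02,-0.07,0.3],[0.014,-0.006,-0.02,-0.07,0.3],[0.014,-0.006,-0.02,-0.07,0.3],[0.014,-0.006,-0.02,-0.07,0.3],[0.014,-0.006,-0.02,-0.07,0.3]]
```

>>> {"method": "play_rows", "body": {"moves": [[[0.006,-0.005,-0.02,0,0.3],[0.014,-0.005,-0.02,0,0.3],[0.015,-0.005,-0.02,0,0.3],[0.015,-0.005,-0.02,0,0.3],[0.015,-0.004,-0.02,0,0.3],[0.015,-0.004,-0.02,0,0.3],[0.012,-0.003,-0.015,0,0.3],[0,0,0,0,0.3],[0,0,0,0,0.3],[0,0,0,0,0.3]]]}}

```text
time: 27.6
tool_pos: [0.5089, 0.2584, 0.1063]
tool_rot: [1.303, 1.516, -0.39]
contact_force: [1.0, -0.7, 0.4]
opening: 0.0596
```

```bash
cat >> h.py <<'E'
def tilt():
    s,p,R=st(); print('tool x axis',R[:,0].round(3))
E
python3 - <<'E'
from h import *
s,p,R=pst(); tilt(); plan([*pocket(0,-.053),.023],-7,.3,n=5); im,c=snap('wrist','w18')
a=im[:,:,::-1].copy()
for px in(-.078,0,.078):
  for py in (-.053,.053):
    q=[C+(px+i)*xd+(py+j)*yd for i,j in((-.022,-.048),(.022,-.048),(.022,.048),(-.022,.048))]
    uv=proj('wrist',[[*k,.052] for k in q],c); cv2.polylines(a,[uv.round().astype(int)],True,(0,255,0),1)
cv2.imwrite('pics/w18o.png',a)
E
```

```text
t 27.6 p [0.5089 0.2584 0.1063] yawY -6.97 F [ 1.  -0.7  0.4] op 0.0596
tool x axis [ 0.05  -0.021 -0.999]
dist 0.084 dyaw -0.0 min rows 1.6810771880501596
[[0.017,-0.002,0.002,0.01,0.3],[0.017,-0.002,0.002,0.01,0.3],[0.017,-0.002,0.002,0.01,0.3],[0.017,-0.002,0.002,0.01,0.3],[0.017,-0.002,0.002,0.01,0.3]]
```

>>> {"method": "play_rows", "body": {"moves": [[[-0.005,0,0,-8.5,0.3],[-0.005,0,0,-8.5,0.3],[0,0,0,-8.5,0.3],[0,0,0,-8.5,0.3],[0,0,0,-8.5,0.3],[0,0,0,-8.5,0.3],[0,0,0,-8.5,0.3],[0,0,0,-8.5,0.3],[0,0,0,-8.5,0.3],[0,0,0,-8.5,0.3]]]}}

```text
time: 28.65
tool_pos: [0.5145, 0.2508, 0.1262]
tool_rot: [-0.078, 1.504, -0.269]
contact_force: [0.2, 0.8, -0.5]
opening: 0.0599
```

```bash
python3 - <<'E'
from h import *
s,p,R=pst(); tilt(); plan([*pocket(0,-.053),.1],173,.3,n=11)
E
```

```text
t 28.65 p [0.5145 0.2508 0.1262] yawY 79.07 F [ 0.2  0.8 -0.5] op 0.0599
tool x axis [ 0.065 -0.018 -0.998]
dist 0.03 dyaw 93.9 min rows 10.934496306164029
[[0.002,-0.0,-0.001,-8.54,0.3],[0.002,-0.0,-0.001,-8.54,0.3],[0.002,0.0,-0.001,-8.54,0.3],[0.002,0.0,-0.001,-8.54,0.3],[0.002,0.0,-0.001,-8.54,0.3],[0.002,0.001,-0.001,-8.54,0.3],[0.002,0.001,-0.001,-8.54,0.3],[0.002,0.001,-0.001,-8.54,0.3],[0.002,0.001,-0.001,-8.54,0.3],[0.002,0.001,-0.001,-8.54,0.3],[0.002,0.001,-0.001,-8.54,0.3]]
```

```bash
python3 - <<'E'
from h import *
for i in range(6):
    s,p,R=pst(); tilt(); print(s['qpos'].round(4),s['qvel'].round(3)); robot.read_camera('wrist')
E
```

```text
t 28.65 p [0.5145 0.2508 0.1262] yawY 79.07 F [ 0.2  0.8 -0.5] op 0.0599
tool x axis [ 0.065 -0.018 -0.998]
[ 0.3412  0.4974  1.578  -0.0452  1.0118 -1.0161] [-0.016 -0.015 -0.003 -0.002  0.003 -1.503]
t 28.7 p [0.5146 0.2508 0.1263] yawY 79.51 F [-0.5 -1.3  0.3] op 0.0592
tool x axis [ 0.065 -0.018 -0.998]
[ 0.3411  0.4972  1.5779 -0.0454  1.0117 -1.0238] [ 0.004  0.003 -0.001  0.002 -0.001  0.316]
t 28.75 p [0.5146 0.2509 0.1262] yawY 78.8 F [-0.3 -0.1  0.5] op 0.0597
tool x axis [ 0.065 -0.018 -0.998]
[ 0.3413  0.4975  1.5779 -0.0453  1.0117 -1.0111] [ 0.006  0.004  0.     0.002 -0.001  0.163]
t 28.8 p [0.5144 0.2511 0.126 ] yawY 78.54 F [-0.7 -0.1 -0.5] op 0.0597
tool x axis [ 0.064 -0.018 -0.998]
[ 0.3416  0.4977  1.578  -0.0452  1.0116 -1.0064] [ 0.006  0.006  0.003  0.004 -0.     0.043]
t 28.85 p [0.5143 0.2512 0.1258] yawY 78.5 F [-0.4 -0.4 -0.1] op 0.0599
tool x axis [ 0.064 -0.018 -0.998]
[ 0.3418  0.498   1.5782 -0.0451  1.0115 -1.0055] [ 0.006  0.006  0.002 -0.    -0.    -0.   ]
t 28.9 p [0.5142 0.2513 0.1256] yawY 78.54 F [ 0.4 -0.4  0. ] op 0.0595
tool x axis [ 0.064 -0.018 -0.998]
[ 0.3421  0.4983  1.5782 -0.0451  1.0116 -1.0059] [ 0.005  0.003  0.001  0.001 -0.001 -0.012]
```

>>> {"method": "play_rows", "body": {"moves": [[[0.002,0,0,4,0.3],[0.003,0,0,8.5,0.3],[0.003,0,0,8.5,0.3],[0.003,0,0,8.5,0.3],[0.003,0,0,8.5,0.3],[0.003,0,0,8.5,0.3],[0.002,0,0,8.5,0.3],[0,0,0,8.5,0.3],[0,0,0,8.5,0.3],[0,0,0,8.5,0.3]]]}}

```text
time: 29.95
tool_pos: [0.5154, 0.2505, 0.1061]
tool_rot: [1.351, 1.505, -0.276]
contact_force: [0.3, 0.1, -1.1]
opening: 0.06
```

```bash
python3 - <<'E'
from h import *
s,p,R=pst(); tilt();print(s['qpos'].round(3)); plan([*pocket(0,-.053),.1],-7,.3,n=5)
E
```

```text
t 29.95 p [0.5154 0.2505 0.1061] yawY -3.22 F [ 0.3  0.1 -1.1] op 0.06
tool x axis [ 0.063 -0.018 -0.998]
[ 0.34   0.523  1.597 -0.046  0.968  0.422]
dist 0.016 dyaw -3.8 min rows 0.44062830345945647
[[0.001,-0.003,0.0,0.76,0.3],[0.001,-0.003,0.0,0.76,0.3],[0.001,-0.003,0.0,0.76,0.3],[0.001,-0.003,0.0,0.76,0.3],[0.001,-0.003,0.0,0.76,0.3]]
```

>>> {"method": "play_rows", "body": {"moves": [[[0.001,-0.003,0,0.8,0.3],[0.001,-0.004,0,0.8,0.3],[0.001,-0.004,0,0.8,0.3],[0.001,-0.003,0,0.8,0.3],[0.001,-0.001,0,0.8,0.3],[0,0,0,0,0.3],[0,0,0,0,0.3],[0,0,0,0,0.3],[0,0,0,0,0.3],[0,0,0,0,0.3]]]}}

```text
time: 30.95
tool_pos: [0.4994, 0.2517, 0.0997]
tool_rot: [1.421, 1.505, -0.277]
contact_force: [0.0, -0.0, 0.1]
opening: 0.0598
```

```bash
python3 - <<'E'
from h import *
s,p,R=pst(); tilt();print(s['qpos'].round(3)); plan([*pocket(0,-.053),.025],-7,.3,n=5)
E
```

```text
t 30.95 p [0.4994 0.2517 0.0997] yawY -7.3 F [ 0.  -0.   0.1] op 0.0598
tool x axis [ 0.064 -0.018 -0.998]
[ 0.352  0.51   1.643 -0.048  0.936  0.507]
dist 0.075 dyaw 0.3 min rows 1.4935490456387597
[[0.015,-0.001,0.0,-0.06,0.3],[0.015,-0.001,0.0,-0.06,0.3],[0.015,-0.001,0.0,-0.06,0.3],[0.015,-0.001,0.0,-0.06,0.3],[0.015,-0.001,0.0,-0.06,0.3]]
```

>>> {"method": "play_rows", "body": {"moves": [[[0.014,-0.001,0,0,0.3],[0.016,-0.001,0,0,0.3],[0.016,-0.001,0,0,0.3],[0.016,-0.001,0,0,0.3],[0.015,-0.001,0,0,0.3],[0,0,0,0,0.3],[0,0,0,0,-1],[0,0,0,0,-1],[0,0,0,0,-1],[0,0,0,0,-1]]]}}

```text
time: 31.95
tool_pos: [0.5022, 0.2517, 0.0232]
tool_rot: [1.475, 1.499, -0.223]
contact_force: [-0.7, 0.4, -1.9]
opening: 0.0445
```

```bash
python3 - <<'E'
from h import *
s,p,R=pst(); tilt()
E
```

```text
t 31.95 p [0.5022 0.2517 0.0232] yawY -7.31 F [-0.7  0.4 -1.9] op 0.0445
tool x axis [ 0.07  -0.016 -0.997]
```

>>> {"method": "play_rows", "body": {"moves": [[[-0.01,0,0,0,-1],[-0.015,0,0,0,-1],[-0.02,0,0,0,-1],[-0.02,0,0,0,-1],[-0.02,0,0,0,-1],[-0.02,0,0.005,0,-1],[-0.01,0,0.01,0,-1],[0,0,0.02,0,-1],[0,0,0.025,0,-1],[0,0,0.025,0,-1]]]}}

```text
time: 32.95
tool_pos: [0.4823, 0.1683, 0.1495]
tool_rot: [1.515, 1.494, -0.179]
contact_force: [0.4, -0.4, -1.2]
opening: 0.0448
```

```bash
python3 - <<'E'
from h import *
s,p,R=pst(); tilt(); plan([*lay(2)[:2],.13],5.3,-1,n=18)
E
```

```text
t 32.95 p [0.4823 0.1683 0.1495] yawY -7.04 F [ 0.4 -0.4 -1.2] op 0.0448
tool x axis [ 0.075 -0.014 -0.997]
dist 0.437 dyaw 12.3 min rows 8.746296782418662
[[0.002,0.004,0.024,-0.69,-1],[0.001,0.004,0.024,-0.69,-1],[0.001,0.004,0.024,-0.69,-1],[0.001,0.003,0.024,-0.69,-1],[0.001,0.003,0.024,-0.69,-1],[0.001,0.003,0.024,-0.69,-1],[0.001,0.002,0.024,-0.69,-1],[0.001,0.002,0.024,-0.69,-1],[0.001,0.002,0.024,-0.69,-1],[0.001,0.002,0.024,-0.69,-1],[0.001,0.001,0.024,-0.69,-1],[0.001,0.001,0.024,-0.69,-1],[0.001,0.001,0.024,-0.69,-1],[0.001,0.0,0.024,-0.69,-1],[0.001,0.0,0.024,-0.69,-1],[0.001,-0.0,0.024,-0.69,-1],[0.001,-0.0,0.024,-0.69,-1],[0.001,-0.001,0.024,-0.69,-1]]
```

>>> {"method": "play_rows", "body": {"moves": [[[0.001,0.004,0.03,-1,-1],[0.001,0.004,0.04,-1,-1],[0.001,0.004,0.045,-1,-1],[0.001,0.004,0.045,-1,-1],[0.001,0.004,0.045,-1,-1],[0.001,0.004,0.045,-1,-1],[0.001,0.002,0.045,-1,-1],[0.001,0.002,0.045,-1,-1],[0.001,0.002,0.04,-1,-1],[0.001,0.002,0.02,-1,-1]]]}}

```text
time: 33.95
tool_pos: [0.4908, -0.2521, 0.149]
tool_rot: [1.314, 1.492, -0.197]
contact_force: [0.2, 0.6, -1.2]
opening: 0.0446
```

```bash
python3 - <<'E'
from h import *
s,p,R=pst(); tilt();print(s['qpos'].round(3)); plan([*lay(2)[:2],.07],5.3,-1,n=6)
E
```

```text
t 33.95 p [ 0.4908 -0.2521  0.149 ] yawY 3.42 F [ 0.2  0.6 -1.2] op 0.0446
tool x axis [ 0.077 -0.015 -0.997]
[-0.633  0.424  1.632  0.039  1.015 -0.711]
dist 0.082 dyaw 1.9 min rows 1.636280523285682
[[0.013,0.001,0.003,-0.31,-1],[0.013,0.001,0.003,-0.31,-1],[0.013,0.001,0.003,-0.31,-1],[0.013,0.001,0.003,-0.31,-1],[0.013,0.001,0.003,-0.31,-1],[0.013,0.001,0.003,-0.31,-1]]
```

>>> {"method": "play_rows", "body": {"moves": [[[0.012,0.001,0.002,-0.4,-1],[0.016,0.002,0.004,-0.4,-1],[0.018,0.002,0.004,-0.4,-1],[0.018,0.002,0.004,-0.4,-1],[0.018,0.001,0.003,-0.3,-1],[0.016,0.001,0,0,-1],[0.01,0.001,0,0,-1],[0,0,0,0,-1],[0,0,0,0,-1],[0,0,0,0,-1]]]}}

```text
time: 34.95
tool_pos: [0.5072, -0.2659, 0.0383]
tool_rot: [1.316, 1.494, -0.164]
contact_force: [-0.1, -0.8, 0.7]
opening: 0.0438
```

```bash
python3 - <<'E'
from h import *
s,p,R=pst(); tilt();print(s['qpos'].round(3)); plan([*lay(2)[:2],.023],5.3,-1,n=3)
E
```

```text
t 34.95 p [ 0.5072 -0.2659  0.0383] yawY 5.27 F [-0.1 -0.8  0.7] op 0.0438
tool x axis [ 0.076 -0.013 -0.997]
[-0.636  0.605  1.68   0.049  0.788 -0.761]
dist 0.016 dyaw 0.0 min rows 0.3109398174840584
[[0.005,-0.001,0.001,-0.01,-1],[0.005,-0.001,0.001,-0.01,-1],[0.005,-0.001,0.001,-0.01,-1]]
```

```bash
python3 - <<'E'
from h import *
snap('wrist','w19')
E
```

>>> {"method": "play_rows", "body": {"moves": [[[0.004,-0.001,0,0,-1],[0.005,-0.001,0,0,-1],[0.005,-0.001,0.001,0,-1],[0.002,0,0,0,-1],[0,0,0,0,-1],[0,0,0,0,-1],[0,0,0,0,-1],[0,0,0,0,-1],[0,0,0,0,-1],[0,0,0,0,-1]]]}}

```text
time: 36.0
tool_pos: [0.5073, -0.2658, 0.0377]
tool_rot: [1.293, 1.484, -0.186]
contact_force: [-0.2, 0.3, 3.4]
opening: 0.0438
```

```bash
python3 - <<'E'
from h import *
s,p,R=pst(); tilt(); plan([*lay(2)[:2],.023],5.3,-1,n=3); snap('scene','s20')
a=cv2.imread('pics/s20.png'); cv2.imwrite('pics/c20.png',cv2.resize(a[90:240,90:290],None,fx=4,fy=4,interpolation=cv2.INTER_CUBIC))
E
```

```text
t 36.0 p [ 0.5073 -0.2658  0.0377] yawY 5.35 F [-0.2  0.3  3.4] op 0.0438
tool x axis [ 0.085 -0.016 -0.996]
dist 0.015 dyaw -0.1 min rows 0.3006432174461505
[[0.005,-0.001,0.001,0.02,-1],[0.005,-0.001,0.001,0.02,-1],[0.005,-0.001,0.001,0.02,-1]]
```

```bash
python3 - <<'E'
from h import *
s,p,R=st(); im,c=snap('wrist','w21')
for dz in (.03,.02,.01,.005):
  P=[p+np.array([0,0,dz])+(sx*.022)*R[:,1]*[1,1,1]+.048*np.array([-.092,.9957,0]) for sx in(-1,1)]
  print(dz,proj('wrist',P,c).round(0).tolist())
E
```

```text
0.03 [[210.0, 170.0], [310.0, 170.0]]
0.02 [[212.0, 165.0], [304.0, 165.0]]
0.01 [[213.0, 161.0], [300.0, 161.0]]
0.005 [[213.0, 159.0], [297.0, 159.0]]
```

>>> {"method": "play_rows", "body": {"moves": [[[-0.001,-0.001,0.002,0,-1],[0,-0.001,0.002,0,-1],[0,0,0.002,0,-1],[0,0,0,0,-1],[0,0,0,0,-1],[0,0,0,0,0.3],[0,0,0,0,0.3],[0,0,0,0,0.3],[0,0,0,0,0.3],[0,0,0,0,0.3]]]}}

```text
time: 37.1
tool_pos: [0.5048, -0.2717, 0.0374]
tool_rot: [1.309, 1.487, -0.169]
contact_force: [-0.5, -0.3, -0.2]
opening: 0.0599
```

```bash
python3 - <<'E'
from h import *
s,p,R=pst(); tilt()
E
```

```text
t 37.1 p [ 0.5048 -0.2717  0.0374] yawY 5.35 F [-0.5 -0.3 -0.2] op 0.0599
tool x axis [ 0.083 -0.014 -0.996]
```

>>> {"method": "play_rows", "body": {"moves": [[[-0.015,0,0,0,0.3],[-0.03,0,0,0,0.3],[-0.03,0,0,0,0.3],[-0.03,0,0,0,0.3],[-0.02,0,-0.02,0,0.3],[0,0,-0.04,0,0.3],[0,0,-0.045,0,0.3],[0,0,-0.045,0,0.3],[0,0,-0.02,0,0.3],[0,0,0,0,0.3]]]}}

```text
time: 38.1
tool_pos: [0.4778, -0.0967, 0.1632]
tool_rot: [1.307, 1.485, -0.175]
contact_force: [-0.1, -1.1, -0.2]
opening: 0.0596
```

```bash
python3 - <<'E'
from h import *
s,p,R=pst(); tilt(); snap('top','t22'); print(s['qpos'].round(3)); snap('scene','s22')
a=cv2.imread('pics/t22.png'); cv2.imwrite('pics/c22.png',cv2.resize(a[130:260,280:450],None,fx=4,fy=4,interpolation=cv2.INTER_CUBIC))
E
```

```text
t 38.1 p [ 0.4778 -0.0967  0.1632] yawY 5.14 F [-0.1 -1.1 -0.2] op 0.0596
tool x axis [ 0.085 -0.015 -0.996]
[-0.368  0.293  1.793  0.02   0.972 -0.467]
```

>>> {"method": "play_rows", "body": {"moves": [[[0,-0.03,0,0,0.3],[0,-0.05,0,0,0.3],[0,-0.05,0,0,0.3],[0,-0.05,0,0,0.3],[0,-0.05,0,0,0.3],[0,0,0,0,0.3],[0,0,0,0,0.3],[0,0,0,0,0.3],[0,0,0,0,0.3],[0,0,0,0,0.3]]]}}

```text
time: 39.2
tool_pos: [0.2506, -0.1296, 0.1436]
tool_rot: [1.229, 1.475, -0.265]
contact_force: [0.2, -0.4, 0.6]
opening: 0.0597
```

```bash
python3 - <<'E'
from h import *
s,p,R=pst(); tilt(); print(s['qpos'].round(3))
E
```

```text
t 39.2 p [ 0.2506 -0.1296  0.1436] yawY 4.48 F [ 0.2 -0.4  0.6] op 0.0597
tool x axis [ 0.092 -0.025 -0.995]
[-0.81  -0.064  2.288  0.067  0.836 -0.929]
```

```bash
python3 - <<'E'
from h import *
plan([.40,.1,.15],83,-1,n=10); print(pocket(-.165,0),pocket(-.142,0))
E
```

```text
dist 0.274 dyaw 78.5 min rows 9.141426785629308
[[0.0,0.017,-0.022,-7.85,-1],[0.0,0.019,-0.019,-7.85,-1],[0.001,0.022,-0.016,-7.85,-1],[0.001,0.024,-0.013,-7.85,-1],[0.001,0.026,-0.01,-7.85,-1],[0.002,0.027,-0.006,-7.85,-1],[0.002,0.027,-0.003,-7.85,-1],[0.002,0.027,0.001,-7.85,-1],[0.002,0.027,0.005,-7.85,-1],[0.002,0.026,0.008,-7.85,-1]]
[0.3432375 0.32313  ] [0.366065 0.320324]
```

>>> {"method": "play_rows", "body": {"moves": [[[0,0.017,-0.022,-8,-1],[0,0.02,-0.019,-8,-1],[0,0.023,-0.016,-8,-1],[0,0.025,-0.013,-8,-1],[0,0.027,-0.01,-8,-1],[0,0.028,-0.006,-8,-1],[0,0.028,-0.003,-8,-1],[0,0.028,0.001,-8,-1],[0,0.028,0.005,-8,-1],[0,0.026,0.008,-6,-1]]]}}

```text
time: 40.2
tool_pos: [0.408, 0.1232, 0.1511]
tool_rot: [-0.199, 1.472, -0.266]
contact_force: [-0.8, -0.6, 0.4]
opening: 0.0003
```

```bash
python3 - <<'E'
from h import *
s,p,R=pst(); tilt(); print(s['qpos'].round(3)); plan([.335,.315,.08],83,-1,n=10)
E
```

```text
t 40.2 p [0.408  0.1232 0.1511] yawY 86.13 F [-0.8 -0.6  0.4] op 0.0003
tool x axis [ 0.095 -0.026 -0.995]
[ 0.143  0.206  1.957 -0.05   0.888 -1.331]
dist 0.217 dyaw -3.1 min rows 4.344141075434004
[[0.006,0.019,-0.009,0.31,-1],[0.006,0.019,-0.009,0.31,-1],[0.006,0.019,-0.009,0.31,-1],[0.006,0.019,-0.009,0.31,-1],[0.006,0.019,-0.01,0.31,-1],[0.006,0.019,-0.01,0.31,-1],[0.006,0.018,-0.01,0.31,-1],[0.006,0.018,-0.01,0.31,-1],[0.006,0.018,-0.01,0.31,-1],[0.006,0.018,-0.01,0.31,-1]]
```

>>> {"method": "play_rows", "body": {"moves": [[[0,0.017,-0.009,0.3,-1],[0,0.02,-0.01,0.3,-1],[0,0.02,-0.01,0.3,-1],[0.002,0.02,-0.01,0.3,-1],[0.004,0.02,-0.01,0.3,-1],[0.006,0.02,-0.01,0.3,-1],[0.01,0.02,-0.01,0.3,-1],[0.013,0.02,-0.01,0.3,-1],[0.013,0.018,-0.008,0.3,-1],[0.012,0.014,-0.005,0.3,-1]]]}}

```text
time: 41.2
tool_pos: [0.3372, 0.3393, 0.0749]
tool_rot: [-0.117, 1.469, -0.211]
contact_force: [1.2, -0.2, 0.3]
opening: 0.0002
```

```bash
python3 - <<'E'
from h import *
s,p,R=pst(); tilt(); snap('wrist','w23'); d=p[:2]-C; print('case px',d@xd,'py',d@yd); plan([*pocket(-.165,0),.035],83,-1,n=5)
E
```

```text
t 41.2 p [0.3372 0.3393 0.0749] yawY 84.57 F [ 1.2 -0.2  0.3] op 0.0002
tool x axis [ 0.1   -0.021 -0.995]
case px -0.17299995129782794 py 0.015310537442815185
dist 0.042 dyaw -1.6 min rows 0.8496683974467243
[[0.008,-0.003,0.001,0.31,-1],[0.008,-0.003,0.001,0.31,-1],[0.008,-0.003,0.001,0.31,-1],[0.008,-0.003,0.001,0.31,-1],[0.008,-0.003,0.001,0.31,-1]]
```

>>> {"method": "play_rows", "body": {"moves": [[[0.008,0,0,0.3,-1],[0.008,0,0,0.3,-1],[0.008,0,0,0.3,-1],[0.008,0,0,0,-1],[0.006,0,0,0,-1],[0,0,0.004,0,-1],[0,0,0.004,0,-1],[0,0,0.003,0,-1],[0,0,0.003,0,-1],[0,0,0.003,0,-1]]]}}

```text
time: 42.25
tool_pos: [0.3574, 0.3374, 0.0339]
tool_rot: [-0.123, 1.473, -0.232]
contact_force: [-17.0, 11.3, 2.9]
opening: 0.0002
```

```bash
python3 - <<'E'
from h import *
s,p,R=pst(); tilt(); d=p[:2]-C; print('case px',d@xd,'py',d@yd)
E
```

```text
t 42.25 p [0.3574 0.3374 0.0339] yawY 83.67 F [-17.   11.3   2.9] op 0.0002
tool x axis [ 0.095 -0.022 -0.995]
case px -0.15267762060735077 py 0.01593798087724798
```

>>> {"method": "play_rows", "body": {"moves": [[[0,0,0.003,0,-1],[0,0,0.003,0,-1],[0,0,0.003,0,-1],[0,0,0.003,0,-1],[0,0,0.003,0,-1],[0,0,0.003,0,-1],[0,0,0.003,0,-1],[0,0,0.003,0,-1],[0,0,0.003,0,-1],[0,0,0.003,0,-1]]]}}

```text
time: 43.25
tool_pos: [0.357, 0.3376, 0.0344]
tool_rot: [-0.409, 1.522, -0.526]
contact_force: [-12.4, 6.7, 5.7]
opening: 0.0006
```

```bash
python3 - <<'E'
from h import *
s,p,R=pst(); tilt(); d=p[:2]-C; print('case px',d@xd,'py',d@yd)
E
```

```text
t 43.25 p [0.357  0.3376 0.0344] yawY 83.3 F [-12.4   6.7   5.7] op 0.0006
tool x axis [ 0.042 -0.025 -0.999]
case px -0.15305957177962795 py 0.016070048532966525
```

>>> {"method": "play_rows", "body": {"moves": [[[0,0,0.003,0,-1],[0,0,0.003,0,-1],[0,0,0.003,0,-1],[0,0,0.003,0,-1],[0,0,0.003,0,-1],[0,0,0.003,0,-1],[0,0,0.003,0,-1],[0,0,0.003,0,-1],[0,0,0.003,0,-1],[0,0,-0.002,0,-1]]]}}

```text
time: 44.25
tool_pos: [0.3543, 0.338, 0.035]
tool_rot: [-1.711, 1.544, -1.832]
contact_force: [-0.7, 0.7, -0.4]
opening: 0.0006
```

```bash
python3 - <<'E'
from h import *
s,p,R=pst(); tilt(); d=p[:2]-C; print('case px',d@xd,'py',d@yd)
E
```

```text
t 44.25 p [0.3543 0.338  0.035 ] yawY 83.04 F [-0.7  0.7 -0.4] op 0.0006
tool x axis [-0.007 -0.026 -1.   ]
case px -0.15587802347058802 py 0.016149754343113148
```

>>> {"method": "play_rows", "body": {"moves": [[[0,0,-0.006,0,-1],[-0.01,0,-0.006,0,-1],[-0.025,0,0,0,0.3],[-0.03,0,0,0,0.3],[-0.03,0,0,-5,0.3],[-0.015,0,0,-8.5,0.3],[0,0,0,-8.5,0.3],[0,0,0,-8.5,0.3],[0,0,0,-8.5,0.3],[0,0,0,-8.5,0.3]]]}}

```text
time: 45.25
tool_pos: [0.3417, 0.3428, 0.1571]
tool_rot: [-2.233, 1.548, -1.511]
contact_force: [0.6, 0.7, -0.6]
opening: 0.0582
```

```bash
python3 - <<'E'
from h import *
s,p,R=pst(); tilt(); print(pocket(-.078,.053)); plan([*pocket(-.078,.050),.11],173,.3,n=7)
E
```

```text
t 45.25 p [0.3417 0.3428 0.1571] yawY 131.36 F [ 0.6  0.7 -0.6] op 0.0582
tool x axis [ 0.001 -0.023 -1.   ]
[0.436051  0.3651185]
dist 0.107 dyaw 41.6 min rows 4.847358884692363
[[0.007,-0.007,0.012,-5.95,0.3],[0.007,-0.008,0.011,-5.95,0.3],[0.007,-0.009,0.01,-5.95,0.3],[0.007,-0.01,0.009,-5.95,0.3],[0.007,-0.011,0.008,-5.95,0.3],[0.007,-0.012,0.007,-5.95,0.3],[0.007,-0.012,0.006,-5.95,0.3]]
```

>>> {"method": "play_rows", "body": {"moves": [[[0.004,-0.007,0.012,-5.5,0.3],[0.006,-0.008,0.011,-6,0.3],[0.007,-0.009,0.01,-6,0.3],[0.007,-0.01,0.009,-6,0.3],[0.007,-0.011,0.008,-6,0.3],[0.007,-0.012,0.007,-5.5,0.3],[0.005,-0.01,0.005,-3,0.3],[0,0,0,0,0.3],[0,0,0,0,0.3],[0,0,0,0,0.3]]]}}

```text
time: 46.25
tool_pos: [0.4347, 0.362, 0.1213]
tool_rot: [-2.481, 1.549, -1.066]
contact_force: [0.2, -0.6, -1.1]
opening: 0.0592
```

```bash
python3 - <<'E'
from h import *
s,p,R=pst(); tilt(); plan([*pocket(-.078,.051),.024],173,.3,n=6)
im,c=snap('wrist','w24')
a=im[:,:,::-1].copy()
for px in(-.078,0,.078):
  for py in (-.053,.053):
    q=[C+(px+i)*xd+(py+j)*yd for i,j in((-.022,-.048),(.022,-.048),(.022,.048),(-.022,.048))]
    uv=proj('wrist',[[*k,.052] for k in q],c); cv2.polylines(a,[uv.round().astype(int)],True,(0,255,0),1)
cv2.imwrite('pics/w24o.png',a)
E
```

```text
t 46.25 p [0.4347 0.362  0.1213] yawY 171.08 F [ 0.2 -0.6 -1.1] op 0.0592
tool x axis [ 0.01  -0.019 -1.   ]
dist 0.097 dyaw 1.9 min rows 1.947086091142
[[0.016,0.0,0.0,-0.32,0.3],[0.016,0.0,0.0,-0.32,0.3],[0.016,0.0,0.0,-0.32,0.3],[0.016,0.0,0.0,-0.32,0.3],[0.016,0.0,0.0,-0.32,0.3],[0.016,0.0,0.0,-0.32,0.3]]
```

>>> {"method": "play_rows", "body": {"moves": [[[0.015,0,0,-0.4,0.3],[0.017,0,0,-0.4,0.3],[0.018,0,0,-0.4,0.3],[0.018,0,0,-0.4,0.3],[0.017,0,0,0,0.3],[0.01,0,0,0,0.3],[0,0,0,0,-1],[0,0,0,0,-1],[0,0,0,0,-1],[0,0,0,0,-1]]]}}

```text
time: 47.3
tool_pos: [0.4349, 0.3622, 0.0299]
tool_rot: [-2.097, 1.548, -0.656]
contact_force: [0.8, 0.0, -0.9]
opening: 0.0436
```

```bash
python3 - <<'E'
from h import *
s,p,R=pst(); tilt(); plan([.44,.20,.15],None,-1,n=7)
E
```

```text
t 47.3 p [0.4349 0.3622 0.0299] yawY 172.6 F [ 0.8  0.  -0.9] op 0.0436
tool x axis [ 0.018 -0.014 -1.   ]
dist 0.202 dyaw 0 min rows 4.037910189608184
[[-0.017,-0.004,-0.023,0.0,-1],[-0.017,-0.004,-0.023,0.0,-1],[-0.017,-0.004,-0.023,0.0,-1],[-0.017,-0.004,-0.023,0.0,-1],[-0.017,-0.004,-0.023,0.0,-1],[-0.017,-0.004,-0.023,0.0,-1],[-0.017,-0.004,-0.023,0.0,-1]]
```

>>> {"method": "play_rows", "body": {"moves": [[[-0.01,0,0,0,-1],[-0.02,0,0,0,-1],[-0.03,0,0,0,-1],[-0.03,0,0,0,-1],[-0.02,0,-0.02,0,-1],[0,0,-0.035,0,-1],[0,0,-0.035,0,-1],[0,0,-0.035,0,-1],[0,0,-0.03,4,-1],[0,0,-0.02,8,-1]]]}}

```text
time: 48.3
tool_pos: [0.4094, 0.1881, 0.1557]
tool_rot: [-1.507, 1.54, -0.275]
contact_force: [0.1, -0.4, -1.5]
opening: 0.0438
```

```bash
python3 - <<'E'
from h import *
s,p,R=pst(); tilt(); print(lay(3)); plan([.46,.0,.14],75,-1,n=10)
E
```

```text
t 48.3 p [0.4094 0.1881 0.1557] yawY 160.6 F [ 0.1 -0.4 -1.5] op 0.0438
tool x axis [ 0.03  -0.008 -1.   ]
[ 0.4958  -0.16843  0.028  ]
dist 0.195 dyaw -85.6 min rows 9.964712942828843
[[0.002,-0.011,-0.016,8.56,-1],[0.002,-0.013,-0.014,8.56,-1],[0.002,-0.015,-0.012,8.56,-1],[0.002,-0.017,-0.01,8.56,-1],[0.002,-0.018,-0.007,8.56,-1],[0.002,-0.019,-0.004,8.56,-1],[0.002,-0.019,-0.001,8.56,-1],[0.002,-0.019,0.001,8.56,-1],[0.002,-0.019,0.004,8.56,-1],[0.002,-0.018,0.007,8.56,-1]]
```

>>> {"method": "play_rows", "body": {"moves": [[[0,-0.011,-0.016,8.5,-1],[0,-0.013,-0.014,8.5,-1],[0,-0.015,-0.012,8.5,-1],[0.001,-0.017,-0.01,8.5,-1],[0.001,-0.018,-0.007,8.5,-1],[0.001,-0.019,-0.004,8.5,-1],[0.001,-0.019,-0.001,8.5,-1],[0.001,-0.019,0.001,8.5,-1],[0.001,-0.019,0.004,8.5,-1],[0.001,-0.018,0.007,8.5,-1]]]}}

```text
time: 49.3
tool_pos: [0.4593, -0.007, 0.163]
tool_rot: [0.089, 1.527, -0.181]
contact_force: [-0.1, -0.4, -2.5]
opening: 0.0433
```

```bash
python3 - <<'E'
from h import *
s,p,R=pst(); tilt(); plan([*(lay(3)[:2]+.003*ly),.12],5.3,-1,n=9)
E
```

```text
t 49.3 p [ 0.4593 -0.007   0.163 ] yawY 74.57 F [-0.1 -0.4 -2.5] op 0.0433
tool x axis [ 0.043 -0.008 -0.999]
dist 0.168 dyaw -69.3 min rows 8.064029421314324
[[0.005,-0.016,0.008,7.7,-1],[0.005,-0.015,0.01,7.7,-1],[0.005,-0.013,0.012,7.7,-1],[0.005,-0.011,0.014,7.7,-1],[0.005,-0.009,0.015,7.7,-1],[0.005,-0.007,0.016,7.7,-1],[0.006,-0.005,0.017,7.7,-1],[0.006,-0.002,0.018,7.7,-1],[0.006,-0.0,0.018,7.7,-1]]
```

>>> {"method": "play_rows", "body": {"moves": [[[0.003,-0.015,0.008,7.7,-1],[0.004,-0.015,0.01,7.7,-1],[0.004,-0.013,0.012,7.7,-1],[0.005,-0.011,0.014,7.7,-1],[0.005,-0.009,0.015,7.7,-1],[0.005,-0.007,0.016,7.7,-1],[0.005,-0.005,0.017,7.7,-1],[0.005,-0.002,0.017,7.7,-1],[0.005,0,0.014,7,-1],[0,0,0,0,-1]]]}}

```text
time: 50.3
tool_pos: [0.4936, -0.1677, 0.1343]
tool_rot: [1.301, 1.513, -0.222]
contact_force: [-0.3, -0.3, -1.2]
opening: 0.0438
```

```bash
python3 - <<'E'
from h import *
s,p,R=pst(); tilt(); plan([*(lay(3)[:2]+.003*ly),.04],5.3,-1,n=6)
E
```

```text
t 50.3 p [ 0.4936 -0.1677  0.1343] yawY 2.77 F [-0.3 -0.3 -1.2] op 0.0438
tool x axis [ 0.056 -0.013 -0.998]
dist 0.094 dyaw 2.5 min rows 1.8878366143384475
[[0.016,-0.001,-0.001,-0.42,-1],[0.016,-0.001,-0.001,-0.42,-1],[0.016,-0.001,-0.001,-0.42,-1],[0.016,-0.001,-0.001,-0.42,-1],[0.016,-0.001,-0.001,-0.42,-1],[0.016,-0.001,-0.001,-0.42,-1]]
```

```bash
python3 - <<'E'
from h import *
s,p,R=st(); im,c=snap('top','t25')
a=im[:,:,::-1].copy()
def box(k,col):
    q=[lay(k)+np.array([*(sx*.022*np.array([.9957,.092])+sy*.048*ly),.022]) for sx,sy in((-1,-1),(1,-1),(1,1),(-1,1))]
    uv=proj('top',q,c); cv2.polylines(big,[((uv-[280,130]+.5)*4).round().astype(int)],True,col,1)
big=cv2.resize(a[130:260,280:450],None,fx=4,fy=4,interpolation=cv2.INTER_CUBIC); 
for k in(1,2,3): box(k,(0,255,0))
cv2.imwrite('pics/c25.png',big)
E
```

>>> {"method": "play_rows", "body": {"moves": [[[0.014,-0.001,-0.001,-0.4,-1],[0.016,-0.001,-0.001,-0.4,-1],[0.017,-0.001,-0.001,-0.4,-1],[0.017,-0.001,-0.001,-0.4,-1],[0.017,-0.001,0,-0.4,-1],[0.01,0,0,-0.4,-1],[0,0,0,0,-1],[0,0,0,0,-1],[0,0,0,0,-1],[0,0,0,0,-1]]]}}

```text
time: 51.35
tool_pos: [0.4957, -0.159, 0.049]
tool_rot: [1.222, 1.504, -0.223]
contact_force: [0.2, -0.9, -1.8]
opening: 0.043
```

```bash
python3 - <<'E'
from h import *
s,p,R=pst(); tilt(); plan([*(lay(3)[:2]+.003*ly),.029],5.3,-1,n=4)
im,c=snap('wrist','w26')
E
```

```text
t 51.35 p [ 0.4957 -0.159   0.049 ] yawY 7.24 F [ 0.2 -0.9 -1.8] op 0.043
tool x axis [ 0.065 -0.015 -0.998]
dist 0.021 dyaw -1.9 min rows 0.420502253050697
[[0.005,-0.001,0.001,0.48,-1],[0.005,-0.001,0.001,0.48,-1],[0.005,-0.001,0.001,0.48,-1],[0.005,-0.001,0.001,0.48,-1]]
```

>>> {"method": "play_rows", "body": {"moves": [[[0.003,-0.001,0.003,0.5,-1],[0.005,-0.001,0.002,0.5,-1],[0.005,-0.001,0.001,0.5,-1],[0.005,-0.001,0,0.5,-1],[0.003,0,0,0,-1],[0,0,0,0,-1],[0,0,0,0,-1],[0,0,0,0,-1],[0,0,0,0,-1],[0,0,0,0,-1]]]}}

```text
time: 52.4
tool_pos: [0.4946, -0.1673, 0.0281]
tool_rot: [1.253, 1.501, -0.232]
contact_force: [-0.6, 1.1, 3.2]
opening: 0.0443
```

```bash
python3 - <<'E'
from h import *
s,p,R=pst(); tilt(); plan([*(lay(3)[:2]+.003*ly),.029],5.3,-1,n=4)
im,c=snap('wrist','w27')
E
```

```text
t 52.4 p [ 0.4946 -0.1673  0.0281] yawY 4.98 F [-0.6  1.1  3.2] op 0.0443
tool x axis [ 0.068 -0.016 -0.998]
dist 0.002 dyaw 0.3 min rows 0.04535550867903138
[[-0.0,0.0,-0.0,-0.08,-1],[-0.0,0.0,-0.0,-0.08,-1],[-0.0,0.0,-0.0,-0.08,-1],[-0.0,0.0,-0.0,-0.08,-1]]
```

>>> {"method": "play_rows", "body": {"moves": [[[0,0,-0.002,0,-1],[0,0,0,0,0.3],[0,0,0,0,0.3],[0,0,0,0,0.3],[0,0,0,0,0.3],[-0.02,0,0,0,0.3],[-0.035,0,0,0,0.3],[-0.035,0,0,0,0.3],[-0.02,0,-0.02,0,0.3],[0,-0.01,-0.04,0,0.3]]]}}

```text
time: 53.45
tool_pos: [0.4729, -0.1068, 0.1382]
tool_rot: [1.247, 1.5, -0.242]
contact_force: [0.3, 0.7, 0.2]
opening: 0.0597
```

>>> {"method": "play_rows", "body": {"moves": [[[0,-0.01,-0.045,0,0.3],[0,-0.005,-0.045,0,0.3],[0,0,-0.045,1,0.3],[0,0,-0.045,2,0.3],[0,0,-0.045,2,0.3],[0,0,-0.045,2,0.3],[0,0,-0.045,2,0.3],[0,0,-0.03,2,0.3],[0,0,-0.01,0,0.3],[0,0,0,0,0.3]]]}}

```text
time: 54.45
tool_pos: [0.4453, 0.2623, 0.1315]
tool_rot: [1.462, 1.496, -0.226]
contact_force: [-0.5, -0.2, -0.2]
opening: 0.0598
```

```bash
python3 - <<'E'
from h import *
s,p,R=pst(); tilt(); im,c=snap('top','t28'); snap('scene','s28')
a=im[:,:,::-1].copy()
big=cv2.resize(a[130:260,280:450],None,fx=4,fy=4,interpolation=cv2.INTER_CUBIC)
cv2.imwrite('pics/c28r.png',big.copy())
for k in (1,2,3):
    q=[lay(k)+np.array([*(sx*.022*np.array([.9957,.092])+sy*.048*ly),.022]) for sx,sy in((-1,-1),(1,-1),(1,1),(-1,1))]
    uv=proj('top',q,c); cv2.polylines(big,[((uv-[280,130]+.5)*4).round().astype(int)],True,(0,255,0),1)
cv2.imwrite('pics/c28.png',big)
E
```

```text
t 54.45 p [0.4453 0.2623 0.1315] yawY -6.65 F [-0.5 -0.2 -0.2] op 0.0598
tool x axis [ 0.073 -0.017 -0.997]
```

```bash
python3 - <<'E'
from h import *
plan([*pocket(-.178,-.02),.11],-7,-1,n=5)
E
```

```text
dist 0.127 dyaw -0.2 min rows 2.5451096739475454
[[0.002,-0.025,-0.006,0.04,-1],[0.002,-0.025,-0.006,0.04,-1],[0.002,-0.025,-0.006,0.04,-1],[0.002,-0.025,-0.006,0.04,-1],[0.002,-0.025,-0.006,0.04,-1]]
```

>>> {"method": "play_rows", "body": {"moves": [[[0.002,-0.02,-0.006,0,-1],[0.002,-0.026,-0.006,0,-1],[0.002,-0.028,-0.006,0,-1],[0.002,-0.028,-0.006,0,-1],[0.002,-0.022,-0.004,0,-1],[0.01,-0.002,0,0,-1],[0.015,-0.002,0,0,-1],[0.018,-0.001,0,0,-1],[0.018,-0.001,0,0,-1],[0.01,0,0,0,-1]]]}}

```text
time: 55.55
tool_pos: [0.3258, 0.288, 0.0406]
tool_rot: [1.442, 1.493, -0.265]
contact_force: [-0.0, -0.4, 0.5]
opening: 0.0001
```

```bash
python3 - <<'E'
from h import *
s,p,R=pst(); tilt(); d=p[:2]-C; print('case px',d@xd,'py',d@yd)
E
```

```text
t 55.55 p [0.3258 0.288  0.0406] yawY -7.77 F [-0.  -0.4  0.5] op 0.0001
tool x axis [ 0.075 -0.02  -0.997]
case px -0.17803777674296656 py -0.03694855091869136
```

>>> {"method": "play_rows", "body": {"moves": [[[0,0.004,0,0,-1],[0,0.004,0,0,-1],[0,0.004,0,0,-1],[0,0.003,0,0,-1],[0,0.003,0,0,-1],[0,0.003,0,0,-1],[0,0.003,0,0,-1],[0,0.003,0,0,-1],[0,0.003,0,0,-1],[0,0.003,0,0,-1]]]}}

```text
time: 56.55
tool_pos: [0.3443, 0.2834, 0.0433]
tool_rot: [1.275, 1.521, -0.438]
contact_force: [-12.7, 7.2, 5.1]
opening: 0.0004
```

```bash
python3 - <<'E'
from h import *
s,p,R=pst(); tilt(); d=p[:2]-C; print('case px',d@xd,'py',d@yd)
E
```

```text
t 56.55 p [0.3443 0.2834 0.0433] yawY -8.11 F [-12.7   7.2   5.1] op 0.0004
tool x axis [ 0.045 -0.021 -0.999]
case px -0.15903746856961437 py -0.039313248407675645
```

>>> {"method": "play_rows", "body": {"moves": [[[0,0.003,0,0,-1],[0,0.003,0,0,-1],[0,0.003,0,0,-1],[0,0.003,0,0,-1],[0,0.003,0,0,-1],[0,0.003,0,0,-1],[0,0.003,0,0,-1],[0,0.003,0,0,-1],[0,0.003,0,0,-1],[0,0.003,0,0,-1]]]}}

```text
time: 57.55
tool_pos: [0.3435, 0.2834, 0.0442]
tool_rot: [-0.242, 1.547, -1.954]
contact_force: [-12.8, 7.0, 6.1]
opening: 0.0003
```

>>> {"method": "play_rows", "body": {"moves": [[[0,0.003,0,0,-1],[0,0.003,0,0,-1],[0,0.003,0,0,-1],[0,-0.003,0,0,-1],[0,-0.008,0,0,-1],[-0.01,-0.005,0,0,0.3],[-0.02,0,0,0,0.3],[-0.025,0,0,0,0.3],[-0.025,0,0,0,0.3],[-0.015,0.01,0,0,0.3]]]}}

```text
time: 58.55
tool_pos: [0.3362, 0.2864, 0.1448]
tool_rot: [-0.709, 1.534, -2.419]
contact_force: [1.2, 0.1, -0.1]
opening: 0.0353
```

```bash
python3 - <<'E'
from h import *
s,p,R=pst(); tilt(); plan([*pocket(.078,-.053),.11],-7,.3,n=9)
E
```

```text
t 58.55 p [0.3362 0.2864 0.1448] yawY -7.96 F [ 1.2  0.1 -0.1] op 0.0353
tool x axis [-0.027 -0.024 -0.999]
dist 0.248 dyaw 1.0 min rows 4.9692914621232775
[[0.003,0.027,0.001,-0.11,0.3],[0.003,0.027,0.001,-0.11,0.3],[0.003,0.027,0.001,-0.11,0.3],[0.003,0.027,0.001,-0.11,0.3],[0.003,0.027,0.001,-0.11,0.3],[0.003,0.027,0.001,-0.11,0.3],[0.003,0.027,0.002,-0.11,0.3],[0.003,0.027,0.002,-0.11,0.3],[0.003,0.027,0.002,-0.11,0.3]]
```

>>> {"method": "play_rows", "body": {"moves": [[[0,0.02,0.001,0,0.3],[0.002,0.028,0.001,-0.2,0.3],[0.002,0.028,0.001,-0.2,0.3],[0.003,0.028,0.001,-0.2,0.3],[0.003,0.028,0.001,-0.2,0.3],[0.003,0.028,0.001,-0.2,0.3],[0.003,0.027,0.002,-0.1,0.3],[0.003,0.025,0.002,0,0.3],[0.003,0.02,0.001,0,0.3],[0,0.006,0,0,0.3]]]}}

```text
time: 59.55
tool_pos: [0.5806, 0.2444, 0.132]
tool_rot: [-0.362, 1.55, -2.049]
contact_force: [-0.3, 0.5, 0.6]
opening: 0.0598
```

```bash
python3 - <<'E'
from h import *
s,p,R=pst(); tilt(); plan([*pocket(.078,-.053),.025],-7,.3,n=7)
im,c=snap('wrist','w30')
a=im[:,:,::-1].copy()
for px in(-.078,0,.078):
  for py in (-.053,.053):
    q=[C+(px+i)*xd+(py+j)*yd for i,j in((-.022,-.048),(.022,-.048),(.022,.048),(-.022,.048))]
    uv=proj('wrist',[[*k,.052] for k in q],c); cv2.polylines(a,[uv.round().astype(int)],True,(0,255,0),1)
cv2.imwrite('pics/w30o.png',a)
E
```

```text
t 59.55 p [0.5806 0.2444 0.132 ] yawY -6.68 F [-0.3  0.5  0.6] op 0.0598
tool x axis [-0.01  -0.019 -1.   ]
dist 0.107 dyaw -0.3 min rows 2.142443595603113
[[0.015,-0.0,0.0,0.05,0.3],[0.015,-0.0,0.0,0.05,0.3],[0.015,-0.0,0.0,0.05,0.3],[0.015,-0.0,0.0,0.05,0.3],[0.015,-0.0,0.0,0.05,0.3],[0.015,-0.0,0.0,0.05,0.3],[0.015,-0.0,0.0,0.05,0.3]]
```

>>> {"method": "play_rows", "body": {"moves": [[[0.014,0,0,0,0.3],[0.017,0,0,0,0.3],[0.017,0,0,0,0.3],[0.017,0,0.001,0,0.3],[0.017,0,0,0,0.3],[0.015,0,0,0,0.3],[0.006,0,0,0,0.3],[0,0,0,0,-1],[0,0,0,0,-1],[0,0,0,0,-1]]]}}

```text
time: 60.6
tool_pos: [0.5745, 0.2442, 0.0275]
tool_rot: [0.041, 1.552, -1.64]
contact_force: [-0.4, -0.2, -0.6]
opening: 0.0442
```

```bash
python3 - <<'E'
from h import *
s,p,R=pst(); tilt(); d=p[:2]-C; print('case px',d@xd,'py',d@yd)
E
```

```text
t 60.6 p [0.5745 0.2442 0.0275] yawY -6.34 F [-0.4 -0.2 -0.6] op 0.0442
tool x axis [-0.001 -0.019 -1.   ]
case px 0.07421530613365811 py -0.0501663434305756
```

>>> {"method": "play_rows", "body": {"moves": [[[0,0,0,0,-1],[-0.01,0,0,0,-1],[-0.02,0,0,0,-1],[-0.025,0,0,0,-1],[-0.03,0,0,0,-1],[-0.03,0,0,0,-1],[-0.015,0,0.02,0,-1],[0,-0.005,0.035,0,-1],[0,-0.005,0.04,0,-1],[0,-0.005,0.04,0,-1]]]}}

```text
time: 61.6
tool_pos: [0.5407, 0.1174, 0.1729]
tool_rot: [0.053, 1.555, -1.618]
contact_force: [0.6, -0.2, -0.1]
opening: 0.0443
```

```bash
python3 - <<'E'
from h import *
s,p,R=pst(); tilt(); plan([*(lay(4)[:2]+.003*ly),.13],5.3,-1,n=10)
E
```

```text
t 61.6 p [0.5407 0.1174 0.1729] yawY -5.75 F [ 0.6 -0.2 -0.1] op 0.0443
tool x axis [-0.001 -0.016 -1.   ]
dist 0.435 dyaw 11.1 min rows 8.709117345236402
[[0.005,0.001,0.043,-1.11,-1],[0.005,0.0,0.043,-1.11,-1],[0.005,-0.0,0.043,-1.11,-1],[0.005,-0.001,0.043,-1.11,-1],[0.005,-0.002,0.043,-1.11,-1],[0.005,-0.003,0.043,-1.11,-1],[0.005,-0.004,0.043,-1.11,-1],[0.005,-0.005,0.043,-1.11,-1],[0.005,-0.005,0.043,-1.11,-1],[0.005,-0.006,0.043,-1.11,-1]]
```

>>> {"method": "play_rows", "body": {"moves": [[[0.002,0.001,0.04,-1,-1],[0.004,0,0.043,-1,-1],[0.004,0,0.043,-1.1,-1],[0.005,-0.001,0.043,-1.1,-1],[0.005,-0.002,0.043,-1.1,-1],[0.005,-0.003,0.043,-1.1,-1],[0.005,-0.004,0.043,-1.1,-1],[0.005,-0.005,0.04,-1.1,-1],[0.005,-0.005,0.03,-1.1,-1],[0.004,-0.004,0.01,-1,-1]]]}}

```text
time: 62.6
tool_pos: [0.5026, -0.2748, 0.1437]
tool_rot: [0.21, 1.556, -1.265]
contact_force: [0.4, 1.0, -2.0]
opening: 0.0447
```

```bash
python3 - <<'E'
from h import *
s,p,R=pst(); tilt(); plan([*(lay(4)[:2]+.003*ly),.085],5.3,-1,n=6)
E
```

```text
t 62.6 p [ 0.5026 -0.2748  0.1437] yawY 5.49 F [ 0.4  1.  -2. ] op 0.0447
tool x axis [ 0.005 -0.014 -1.   ]
dist 0.071 dyaw -0.2 min rows 1.4266402751303966
[[0.01,0.0,0.007,0.03,-1],[0.01,0.0,0.007,0.03,-1],[0.01,0.0,0.007,0.03,-1],[0.01,0.0,0.007,0.03,-1],[0.01,0.0,0.007,0.03,-1],[0.01,0.0,0.007,0.03,-1]]
```

>>> {"method": "play_rows", "body": {"moves": [[[0.005,0,0.007,0,-1],[0.01,0,0.007,0,-1],[0.01,0,0.007,0,-1],[0.01,0,0.007,0,-1],[0.01,0,0.006,0,-1],[0.008,0,0.003,0,-1],[0,0,0,0,-1],[0,0,0,0,-1],[0,0,0,0,-1],[0,0,0,0,-1]]]}}

```text
time: 63.6
tool_pos: [0.5112, -0.3149, 0.0981]
tool_rot: [0.529, 1.544, -0.944]
contact_force: [-0.8, -1.0, 4.1]
opening: 0.0439
```

```bash
python3 - <<'E'
from h import *
s,p,R=pst(); tilt(); plan([*(lay(4)[:2]+.003*ly),.07],5.3,-1,n=4)
im,c=snap('wrist','w31')
E
```

```text
t 63.6 p [ 0.5112 -0.3149  0.0981] yawY 5.61 F [-0.8 -1.   4.1] op 0.0439
tool x axis [ 0.016 -0.022 -1.   ]
dist 0.028 dyaw -0.3 min rows 0.5636353418990865
[[0.007,-0.001,-0.0,0.08,-1],[0.007,-0.001,-0.0,0.08,-1],[0.007,-0.001,-0.0,0.08,-1],[0.007,-0.001,-0.0,0.08,-1]]
```

```bash
python3 - <<'E'
from h import *
s,p,R=pst(); tilt(); snap('scene','s32')
a=cv2.imread('pics/s32.png'); cv2.imwrite('pics/c32.png',cv2.resize(a[80:230,90:290],None,fx=4,fy=4,interpolation=cv2.INTER_CUBIC))
E
```

```text
t 63.65 p [ 0.5112 -0.3149  0.0982] yawY 5.61 F [ 0.4 -1.6  2.9] op 0.0437
tool x axis [ 0.016 -0.022 -1.   ]
```

>>> {"method": "play_rows", "body": {"moves": [[[0,-0.001,0,0,-1],[0.003,-0.001,0,0,-1],[0.004,0,0,0,-1],[0.004,0,0,0,-1],[0.004,0,0,0,-1],[0.004,0,0,0,-1],[0,0,0,0,-1],[0,0,0,0,-1],[0,0,0,0,-1],[0,0,0,0,-1]]], "grip_force": 8}}

```text
time: 64.7
tool_pos: [0.5122, -0.3201, 0.0838]
tool_rot: [0.574, 1.53, -0.899]
contact_force: [0.4, -0.8, 1.9]
opening: 0.0439
```

```bash
python3 - <<'E'
from h import *
s,p,R=pst(); tilt(); snap('wrist','w33'); snap('scene','s33')
a=cv2.imread('pics/s33.png'); cv2.imwrite('pics/c33.png',cv2.resize(a[80:230,90:290],None,fx=4,fy=4,interpolation=cv2.INTER_CUBIC))
E
```

```text
t 64.7 p [ 0.5122 -0.3201  0.0838] yawY 5.61 F [ 0.4 -0.8  1.9] op 0.0439
tool x axis [ 0.026 -0.032 -0.999]
```

>>> {"method": "play_rows", "body": {"moves": [[[0,0,0,0,-1],[0,0,0,0,-1],[0,0,0,0,-1],[-0.005,0,0,0,-1],[-0.01,0,0,0,-1],[-0.015,0,0,0,-1],[-0.02,0,0,0,-1],[-0.02,0,0,0,-1],[-0.01,0,0,0,-1],[0,0,0,0,-1]]], "grip_force": 50}}

```text
time: 65.8
tool_pos: [0.5088, -0.3148, 0.1667]
tool_rot: [0.568, 1.537, -0.905]
contact_force: [0.8, 0.2, -0.7]
opening: 0.0437
```

```bash
python3 - <<'E'
from h import *
s,p,R=pst(); tilt(); snap('wrist','w34'); snap('scene','s34')
a=cv2.imread('pics/s34.png'); cv2.imwrite('pics/c34.png',cv2.resize(a[60:210,90:290],None,fx=4,fy=4,interpolation=cv2.INTER_CUBIC))
E
```

```text
t 65.8 p [ 0.5088 -0.3148  0.1667] yawY 5.63 F [ 0.8  0.2 -0.7] op 0.0437
tool x axis [ 0.021 -0.026 -0.999]
```

```bash
python3 - <<'E'
from h import *
plan([.35,-.16,.15],0,-1,n=9)
for uv in [(303,238),(430,222),(390,275),(386,293),(396,257)]: print(hit('top',uv,.006))
E
```

```text
dist 0.221 dyaw -5.6 min rows 4.429433417289162
[[0.001,-0.016,-0.019,0.63,-1],[0.001,-0.016,-0.019,0.63,-1],[0.001,-0.016,-0.018,0.63,-1],[0.001,-0.016,-0.018,0.63,-1],[0.001,-0.017,-0.018,0.63,-1],[0.001,-0.017,-0.018,0.63,-1],[0.001,-0.017,-0.018,0.63,-1],[0.001,-0.017,-0.018,0.63,-1],[0.001,-0.017,-0.017,0.63,-1]]
[ 0.39212399 -0.1094802   0.006     ]
[ 0.42819517 -0.47838792  0.006     ]
[ 0.28013661 -0.35434025  0.006     ]
[ 0.22985309 -0.34008314  0.006     ]
[ 0.33064817 -0.37443789  0.006     ]
```

>>> {"method": "play_rows", "body": {"moves": [[[0,-0.016,-0.019,0.6,-1],[0,-0.017,-0.019,0.6,-1],[0,-0.017,-0.018,0.6,-1],[0,-0.017,-0.018,0.6,-1],[0,-0.017,-0.018,0.6,-1],[0.001,-0.017,-0.018,0.6,-1],[0.001,-0.017,-0.018,0.6,-1],[0.001,-0.017,-0.018,0.6,-1],[0.005,-0.015,-0.014,0.6,-1],[0.01,0,0,0,-1]]]}}

```text
time: 66.9
tool_pos: [0.3377, -0.1534, 0.1304]
tool_rot: [0.237, 1.558, -1.335]
contact_force: [-0.1, -0.3, -0.5]
opening: 0.044
```

>>> {"method": "play_rows", "body": {"moves": [[[0.015,0,0,0,-1],[0.015,0,0,0,-1],[0.015,0,0,0,-1],[0.01,0,0,0,-1],[0,0,0,0,-1],[0,0,0,0,-1],[0,0,0,0,-1],[0,0,0,0,-1],[0,0,0,0,-1],[0,0,0,0,-1]]]}}

```text
time: 67.9
tool_pos: [0.3342, -0.1511, 0.0706]
tool_rot: [-0.466, 1.563, -2.038]
contact_force: [-0.5, 0.9, -0.1]
opening: 0.0438
```

```bash
python3 - <<'E'
from h import *
s,p,R=pst(); tilt(); snap('scene','s35')
a=cv2.imread('pics/s35.png'); cv2.imwrite('pics/c35.png',cv2.resize(a[60:210,140:340],None,fx=4,fy=4,interpolation=cv2.INTER_CUBIC))
E
```

```text
t 67.9 p [ 0.3342 -0.1511  0.0706] yawY -0.06 F [-0.5  0.9 -0.1] op 0.0438
tool x axis [-0.004 -0.007 -1.   ]
```

>>> {"method": "play_rows", "body": {"moves": [[[0.008,0,0,0,-1],[0.008,0,0,0,-1],[0.006,0,0,0,-1],[0.004,0,0,0,-1],[0.004,0,0,0,-1],[0,0,0,0,-1],[0,0,0,0,-1],[0,0,0,0,-1],[0,0,0,0,-1],[0,0,0,0,-1]]], "grip_force": 20}}

```text
time: 68.95
tool_pos: [0.3342, -0.1514, 0.0378]
tool_rot: [-0.462, 1.563, -2.034]
contact_force: [0.6, -0.0, -1.6]
opening: 0.0439
```

```bash
python3 - <<'E'
from h import *
s,p,R=pst(); tilt(); snap('scene','s36')
a=cv2.imread('pics/s36.png'); cv2.imwrite('pics/c36.png',cv2.resize(a[60:210,140:340],None,fx=4,fy=4,interpolation=cv2.INTER_CUBIC))
E
```

```text
t 68.95 p [ 0.3342 -0.1514  0.0378] yawY -0.07 F [ 0.6 -0.  -1.6] op 0.0439
tool x axis [-0.004 -0.007 -1.   ]
```

>>> {"method": "play_rows", "body": {"moves": [[[0.004,0,0,0,-1],[0.004,0,0,0,-1],[0.004,0,0,0,-1],[0.004,0,0,0,-1],[0.003,0,0,0,-1],[0,0,0,0,-1],[0,0,0,0,-1],[0,0,0,0,-1],[0,0,0,0,-1],[0,0,0,0,-1]]]}}

```text
time: 70.0
tool_pos: [0.3346, -0.1509, 0.0187]
tool_rot: [-0.242, 1.563, -1.814]
contact_force: [-0.5, 0.7, 5.9]
opening: 0.0438
```

```bash
python3 - <<'E'
from h import *
s,p,R=pst(); tilt(); snap('wrist','w37')
E
```

```text
t 70.0 p [ 0.3346 -0.1509  0.0187] yawY -0.07 F [-0.5  0.7  5.9] op 0.0438
tool x axis [-0.002 -0.008 -1.   ]
```

>>> {"method": "play_rows", "body": {"moves": [[[0,0,0,0,0.3],[0,0,0,0,0.3],[0,0,0,0,0.3],[0,0,0,0,0.3],[-0.015,0,0,0,0.3],[-0.03,0,0,0,0.3],[-0.035,0,0,0,0.3],[-0.035,0,0,0,0.3],[-0.02,0,0.02,0,0.3],[0,0.03,0.03,0,0.3]]]}}

```text
time: 71.05
tool_pos: [0.3618, -0.1973, 0.1573]
tool_rot: [-1.226, 1.562, -2.796]
contact_force: [1.0, -0.9, -0.5]
opening: 0.0596
```

>>> {"method": "play_rows", "body": {"moves": [[[0,0.03,0.03,-0.5,0.3],[0,0.03,0.03,-0.5,0.3],[0,0.03,0.03,-0.5,0.3],[0,0.03,0.03,-0.5,0.3],[0,0.02,0.03,-0.5,0.3],[0,0.01,0.03,-0.5,0.3],[0,0.01,0.02,-0.5,0.3],[0,0,0.01,0,0.3],[0,0,0,0,0.3],[0,0,0,0,0.3]]]}}

```text
time: 72.05
tool_pos: [0.5343, -0.4134, 0.1537]
tool_rot: [-1.408, 1.562, -2.916]
contact_force: [0.6, 0.7, 0.2]
opening: 0.0596
```

```bash
python3 - <<'E'
from h import *
s,p,R=pst(); tilt(); snap('wrist','w38'); snap('top','t38')
E
```

```text
t 72.05 p [ 0.5343 -0.4134  0.1537] yawY 3.61 F [0.6 0.7 0.2] op 0.0596
tool x axis [-0.009 -0.002 -1.   ]
```

```bash
python3 - <<'E'
from h import *
c=cam('wrist'); s,p,R=st(); print(p)
def loc(P): d=P[:2]-L; return (d@np.array([.9957,.092])).round(4),(d@ly).round(4)
im,c=snap('wrist','w39')
a=im[:,:,::-1]; cv2.imwrite('pics/c39.png',cv2.resize(a[0:210,150:350],None,fx=3.2,fy=3.2,interpolation=cv2.INTER_CUBIC))
for uv in [(218,190),(264,188),(260,92),(213,92)]: print('b1',loc(hit('wrist',uv,.05,c)))
for uv in [(203,60),(260,60)]: print('b2 top end',[loc(hit('wrist',uv,z,c)) for z in(.05,.07,.09)])
E
```

```text
[ 0.53438954 -0.41313747  0.15409409]
b1 (np.float64(-0.0188), np.float64(-0.1467))
b1 (np.float64(0.0236), np.float64(-0.1459))
b1 (np.float64(0.0222), np.float64(-0.0592))
b1 (np.float64(-0.0188), np.float64(-0.0575))
b2 top end [(np.float64(-0.0268), np.float64(-0.028)), (np.float64(-0.0233), np.float64(-0.0314)), (np.float64(-0.0198), np.float64(-0.0349))]
b2 top end [(np.float64(0.023), np.float64(-0.0306)), (np.float64(0.0227), np.float64(-0.0339)), (np.float64(0.0225), np.float64(-0.0371))]
```

```bash
cat >> h.py <<'E'
xh=np.array([.9957,.092])
def hp(y,x=0.): return L+x*xh+y*ly
def loc(P):
    d=np.array(P)[:2]-L; return (d@xh).round(4),(d@ly).round(4)
E
python3 - <<'E'
from h import *
plan([*hp(-.112,.002),.08],5.3,.3,n=6); plan([*hp(-.112,.002),.026],5.3,.3,n=6)
E
```

```text
dist 0.084 dyaw 1.6 min rows 1.670644686707012
[[0.012,-0.002,-0.006,-0.27,0.3],[0.012,-0.002,-0.006,-0.27,0.3],[0.012,-0.002,-0.006,-0.27,0.3],[0.012,-0.002,-0.006,-0.27,0.3],[0.012,-0.002,-0.006,-0.27,0.3],[0.012,-0.002,-0.006,-0.27,0.3]]
dist 0.134 dyaw 1.6 min rows 2.677944030368332
[[0.021,-0.002,-0.006,-0.27,0.3],[0.021,-0.002,-0.006,-0.27,0.3],[0.021,-0.002,-0.006,-0.27,0.3],[0.021,-0.002,-0.006,-0.27,0.3],[0.021,-0.002,-0.006,-0.27,0.3],[0.021,-0.002,-0.006,-0.27,0.3]]
```

>>> {"method": "play_rows", "body": {"moves": [[[0.006,-0.003,-0.006,-0.4,0.3],[0.012,-0.003,-0.007,-0.4,0.3],[0.012,-0.003,-0.007,-0.4,0.3],[0.012,-0.002,-0.006,-0.4,0.3],[0.012,-0.002,-0.006,0,0.3],[0.01,0,-0.003,0,0.3],[0,0,0,0,0.3],[0,0,0,0,0.3],[0,0,0,0,0.3],[0,0,0,0,0.3]]]}}

```text
time: 73.2
tool_pos: [0.5189, -0.3744, 0.0945]
tool_rot: [-0.34, 1.563, -1.814]
contact_force: [-0.2, 0.2, 0.6]
opening: 0.0599
```

```bash
python3 - <<'E'
from h import *
s,p,R=pst(); print(loc(p)); tilt(); plan([*hp(-.112,.002),.026],5.3,.3,n=5)
E
```

```text
t 73.2 p [ 0.5189 -0.3744  0.0945] yawY 5.55 F [-0.2  0.2  0.6] op 0.0599
(np.float64(0.004), np.float64(-0.1073))
tool x axis [-0.002 -0.008 -1.   ]
dist 0.069 dyaw -0.3 min rows 1.3745053872612727
[[0.014,-0.0,0.001,0.05,0.3],[0.014,-0.0,0.001,0.05,0.3],[0.014,-0.0,0.001,0.05,0.3],[0.014,-0.0,0.001,0.05,0.3],[0.014,-0.0,0.001,0.05,0.3]]
```

Tilt stays near zero. Descend, grip block 1 and close.

>>> {"method": "play_rows", "body": {"moves": [[[0.012,0,0.001,0,0.3],[0.014,0,0.001,0,0.3],[0.014,0,0.001,0,0.3],[0.014,0,0.001,0,0.3],[0.012,0,0,0,0.3],[0,0,0,0,-1],[0,0,0,0,-1],[0,0,0,0,-1],[0,0,0,0,-1],[0,0,0,0,-1]]], "grip_force": 40}}

```text
time: 74.2
tool_pos: [0.5186, -0.3796, 0.0215]
tool_rot: [-0.56, 1.563, -2.035]
contact_force: [-0.7, 0.0, -2.6]
opening: 0.044
```

>>> {"method": "play_rows", "body": {"moves": [[[0,0,0.003,0,-1],[0,0,0.005,0,-1],[0,0,0.006,0,-1],[0,0,0.006,0,-1],[0,0,0.006,0,-1],[0,0,0.005,0,-1],[0,0,0.002,0,-1],[0,0,0,0,-1],[0,0,0,0,-1],[0,0,0,0,-1]]]}}

```text
time: 75.2
tool_pos: [0.5224, -0.4164, 0.0226]
tool_rot: [-0.308, 1.563, -1.784]
contact_force: [0.2, 0.2, -1.1]
opening: 0.0438
```

```bash
python3 - <<'E'
from h import *
s,p,R=pst(); print(loc(p)); tilt(); snap('wrist','w40');snap('scene','s40')
a=cv2.imread('pics/s40.png'); cv2.imwrite('pics/c40.png',cv2.resize(a[80:230,90:290],None,fx=4,fy=4,interpolation=cv2.INTER_CUBIC))
E
```

```text
t 75.2 p [ 0.5224 -0.4164  0.0226] yawY 5.46 F [ 0.2  0.2 -1.1] op 0.0438
(np.float64(0.0037), np.float64(-0.1494))
tool x axis [-0.002 -0.008 -1.   ]
```

```bash
python3 - <<'E'
from h import *
c=cam('wrist'); 
for uv in [(207,86),(304,86),(205,139),(300,139)]: print(loc(hit('wrist',uv,.05,c)))
E
```

```text
(np.float64(-0.0171), np.float64(-0.0651))
(np.float64(0.0251), np.float64(-0.0649))
(np.float64(-0.0184), np.float64(-0.0886))
(np.float64(0.0238), np.float64(-0.0885))
```

>>> {"method": "play_rows", "body": {"moves": [[[0,-0.001,-0.003,0,-1],[0,-0.001,-0.005,0,-1],[0,-0.001,-0.006,0,-1],[0,0,-0.006,0,-1],[0,0,-0.006,0,-1],[0,0,-0.006,0,-1],[0,0,-0.004,0,-1],[0,0,-0.001,0,-1],[0,0,0,0,-1],[0,0,0,0,-1]]]}}

```text
time: 76.3
tool_pos: [0.5157, -0.3756, 0.0228]
tool_rot: [-0.255, 1.562, -1.728]
contact_force: [-0.2, -0.5, -1.6]
opening: 0.0436
```

```bash
python3 - <<'E'
from h import *
s,p,R=pst(); print(loc(p)); tilt(); im,c=snap('wrist','w41')
E
```

```text
t 76.3 p [ 0.5157 -0.3756  0.0228] yawY 5.56 F [-0.2 -0.5 -1.6] op 0.0436
(np.float64(0.0007), np.float64(-0.1081))
tool x axis [-0.001 -0.009 -1.   ]
```

>>> {"method": "play_rows", "body": {"moves": [[[0,0,0.003,0,-1],[0,0,0.002,0,-1],[0,0,0,0,-1],[0,0,0,0,0.3],[0,0,0,0,0.3],[0,0,0,0,0.3],[0,0,0,0,0.3],[-0.02,0,0,0,0.3],[-0.04,0,0,0,0.3],[-0.04,0,0,0,0.3]]]}}

```text
time: 77.35
tool_pos: [0.5136, -0.3784, 0.1192]
tool_rot: [-1.694, 1.56, 3.114]
contact_force: [0.6, -0.2, -0.2]
opening: 0.0595
```

>>> {"method": "play_rows", "body": {"moves": [[[-0.03,0,0,0,0.3],[-0.01,0,0,0,0.3],[0,-0.03,-0.02,0,0.3],[0,-0.03,-0.03,0,0.3],[0,-0.03,-0.04,0.5,0.3],[0,-0.025,-0.04,1,0.3],[0,-0.02,-0.04,1,0.3],[0,-0.015,-0.03,1,0.3],[0,0,0,1,0.3],[0,0,0,0,0.3]]]}}

```text
time: 78.35
tool_pos: [0.3409, -0.1853, 0.1591]
tool_rot: [-1.15, 1.563, -2.707]
contact_force: [0.8, 0.4, 0.3]
opening: 0.0598
```

```bash
python3 - <<'E'
from h import *
s,p,R=pst(); tilt(); im,c=snap('wrist','w42'); im2,c2=snap('top','t42'); snap('scene','s42')
a=im2[:,:,::-1].copy()
big=cv2.resize(a[130:290,260:450],None,fx=4,fy=4,interpolation=cv2.INTER_CUBIC)
for k in (1,2,3):
    q=[lay(k)+np.array([*(sx*.022*xh+sy*.048*ly),.022]) for sx,sy in((-1,-1),(1,-1),(1,1),(-1,1))]
    uv=proj('top',q,c2); cv2.polylines(big,[((uv-[260,130]+.5)*4).round().astype(int)],True,(0,255,0),1)
cv2.imwrite('pics/c42.png',big)
E
```

```text
t 78.35 p [ 0.3409 -0.1853  0.1591] yawY 0.79 F [0.8 0.4 0.3] op 0.0598
tool x axis [-0.007 -0.003 -1.   ]
```

```bash
python3 - <<'E'
from h import *
s,p,R=pst(); im,c=snap('wrist','w43')
hsv=cv2.cvtColor(im[:,:,::-1].copy(),cv2.COLOR_BGR2HSV); H,S,V=cv2.split(hsv)
m=np.zeros(H.shape,bool); m[55:215,195:300]=1
b=m&(S>60)&(H<20)
cn=max(cv2.findContours(b.astype(np.uint8),cv2.RETR_EXTERNAL,cv2.CHAIN_APPROX_NONE)[0],key=cv2.contourArea)
pts=np.array([hit('wrist',q,.044,c)[:2] for q in cn[:,0,:].astype(float)],np.float32); r=cv2.minAreaRect(pts); print(r)
c2=cam('top'); print([hit('top',(260+u/4-.5,130+v/4-.5),.044,c2).round(3) for u,v in((137,482),(274,480),(274,545),(138,546))])
plan([*r[0],.11],0,.3,n=6)
E
```

```text
t 78.5 p [ 0.3415 -0.1863  0.1591] yawY 0.77 F [ 1.1 -0.5  1.1] op 0.0596
((0.33478444814682007, -0.12595488131046295), (0.0428299717605114, 0.09523724764585495), 0.06074916198849678)
[array([ 0.36 , -0.078,  0.044]), array([ 0.359, -0.174,  0.044]), array([ 0.314, -0.172,  0.044]), array([ 0.316, -0.077,  0.044])]
dist 0.078 dyaw -0.8 min rows 1.5639790442170645
[[0.008,-0.001,-0.01,0.13,0.3],[0.008,-0.001,-0.01,0.13,0.3],[0.008,-0.001,-0.01,0.13,0.3],[0.008,-0.001,-0.01,0.13,0.3],[0.008,-0.001,-0.01,0.13,0.3],[0.008,-0.001,-0.01,0.13,0.3]]
```

>>> {"method": "play_rows", "body": {"moves": [[[0.006,-0.001,-0.009,0.1,0.3],[0.009,-0.001,-0.011,0.1,0.3],[0.01,-0.001,-0.011,0.1,0.3],[0.01,-0.001,-0.011,0.1,0.3],[0.01,-0.001,-0.01,0.1,0.3],[0.008,0,-0.004,0,0.3],[0,0,0,0,0.3],[0,0,0,0,0.3],[0,0,0,0,0.3],[0,0,0,0,0.3]]]}}

```text
time: 79.55
tool_pos: [0.3376, -0.1306, 0.1013]
tool_rot: [-1.205, 1.562, -2.775]
contact_force: [-0.5, 0.2, 0.2]
opening: 0.0594
```

```bash
python3 - <<'E'
from h import *
s,p,R=pst(); tilt(); plan([.3355,-.1255,.016],0,.3,n=6)
E
```

```text
t 79.55 p [ 0.3376 -0.1306  0.1013] yawY 0.01 F [-0.5  0.2  0.2] op 0.0594
tool x axis [-0.008 -0.003 -1.   ]
dist 0.086 dyaw -0.0 min rows 1.7100071163669177
[[0.014,-0.0,-0.001,0.0,0.3],[0.014,-0.0,-0.001,0.0,0.3],[0.014,-0.0,-0.001,0.0,0.3],[0.014,-0.0,-0.001,0.0,0.3],[0.014,-0.0,-0.001,0.0,0.3],[0.014,-0.0,-0.001,0.0,0.3]]
```

>>> {"method": "play_rows", "body": {"moves": [[[0.012,0,-0.001,0,0.3],[0.015,0,-0.001,0,0.3],[0.016,0,-0.001,0,0.3],[0.016,0,-0.001,0,0.3],[0.014,0,-0.001,0,0.3],[0.008,0,0,0,0.3],[0,0,0,0,-1],[0,0,0,0,-1],[0,0,0,0,-1],[0,0,0,0,-1]]], "grip_force": 50}}

```text
time: 80.55
tool_pos: [0.3415, -0.1305, 0.0214]
tool_rot: [0.248, 1.561, -1.326]
contact_force: [0.5, 0.8, -0.2]
opening: 0.0433
```

```bash
python3 - <<'E'
from h import *
s,p,R=pst(); tilt(); print(hp(-.052)); plan([*hp(-.052),.15],5.3,-1,n=12)
E
```

```text
t 80.55 p [ 0.3415 -0.1305  0.0214] yawY -0.17 F [ 0.5  0.8 -0.2] op 0.0433
tool x axis [ 0.002 -0.01  -1.   ]
[ 0.509784  -0.3197764]
dist 0.284 dyaw 5.5 min rows 5.680919082299491
[[-0.011,0.014,0.016,-0.46,-1],[-0.011,0.014,0.016,-0.46,-1],[-0.011,0.014,0.016,-0.46,-1],[-0.011,0.014,0.016,-0.46,-1],[-0.011,0.014,0.016,-0.46,-1],[-0.011,0.013,0.016,-0.46,-1],[-0.011,0.013,0.016,-0.46,-1],[-0.011,0.013,0.017,-0.46,-1],[-0.011,0.013,0.017,-0.46,-1],[-0.011,0.013,0.017,-0.46,-1],[-0.011,0.013,0.017,-0.46,-1],[-0.011,0.013,0.017,-0.46,-1]]
```

>>> {"method": "play_rows", "body": {"moves": [[[0,0,0,0,-1],[-0.012,0,0,0,-1],[-0.025,0,0,0,-1],[-0.03,0,0,0,-1],[-0.03,0.005,0.005,0,-1],[-0.02,0.02,0.02,-0.5,-1],[0,0.025,0.028,-1,-1],[0,0.028,0.03,-1,-1],[0,0.028,0.03,-1,-1],[0,0.028,0.03,-1,-1]]]}}

```text
time: 81.55
tool_pos: [0.48, -0.2692, 0.1484]
tool_rot: [0.268, 1.559, -1.221]
contact_force: [1.0, -0.2, -0.8]
opening: 0.0434
```

```bash
python3 - <<'E'
from h import *
s,p,R=pst(); tilt(); plan([*hp(-.055),.11],5.3,-1,n=5); snap('wrist','w44')
E
```

```text
t 81.55 p [ 0.48   -0.2692  0.1484] yawY 4.65 F [ 1.  -0.2 -0.8] op 0.0434
tool x axis [ 0.004 -0.011 -1.   ]
dist 0.072 dyaw 0.6 min rows 1.4482696924436258
[[0.008,0.005,0.011,-0.13,-1],[0.008,0.005,0.011,-0.13,-1],[0.008,0.005,0.011,-0.13,-1],[0.008,0.005,0.011,-0.13,-1],[0.008,0.005,0.011,-0.13,-1]]
```

>>> {"method": "play_rows", "body": {"moves": [[[0.004,0.003,0.008,0,-1],[0.009,0.005,0.011,0,-1],[0.009,0.005,0.011,-0.2,-1],[0.009,0.005,0.01,-0.2,-1],[0.009,0.003,0.006,0,-1],[0.009,0,0,0,-1],[0.006,0,0,0,-1],[0,0,0,0,-1],[0,0,0,0,-1],[0,0,0,0,-1]]]}}

```text
time: 82.6
tool_pos: [0.5104, -0.3208, 0.0883]
tool_rot: [0.363, 1.557, -1.12]
contact_force: [0.1, -1.0, -1.4]
opening: 0.0434
```

```bash
python3 - <<'E'
from h import *
s,p,R=pst(); tilt(); print(loc(p)); plan([*hp(-.055),.073],5.3,-1,n=4); snap('wrist','w45')
E
```

```text
t 82.6 p [ 0.5104 -0.3208  0.0883] yawY 5.04 F [ 0.1 -1.  -1.4] op 0.0434
tool x axis [ 0.006 -0.012 -1.   ]
(np.float64(0.0005), np.float64(-0.0531))
dist 0.015 dyaw 0.3 min rows 0.30773444697333996
[[0.004,-0.0,0.0,-0.06,-1],[0.004,-0.0,0.0,-0.06,-1],[0.004,-0.0,0.0,-0.06,-1],[0.004,-0.0,0.0,-0.06,-1]]
```

Level; lower onto the course.

>>> {"method": "play_rows", "body": {"moves": [[[0.003,0,0.001,0,-1],[0.004,0,0.001,0,-1],[0.005,0,0,0,-1],[0.004,0,0,0,-1],[0.002,0,0,0,-1],[0,0,0,0,-1],[0,0,0,0,-1],[0,0,0,0,-1],[0,0,0,0,-1],[0,0,0,0,-1]]]}}

```text
time: 83.65
tool_pos: [0.5113, -0.3235, 0.071]
tool_rot: [0.441, 1.555, -1.041]
contact_force: [-0.3, 0.3, 0.7]
opening: 0.0438
```

```bash
python3 - <<'E'
from h import *
s,p,R=pst(); tilt(); print(loc(p)); snap('wrist','w46'); snap('scene','s46')
a=cv2.imread('pics/s46.png'); cv2.imwrite('pics/c46.png',cv2.resize(a[80:230,90:290],None,fx=4,fy=4,interpolation=cv2.INTER_CUBIC))
E
```

```text
t 83.65 p [ 0.5113 -0.3235  0.071 ] yawY 5.06 F [-0.3  0.3  0.7] op 0.0438
tool x axis [ 0.008 -0.014 -1.   ]
(np.float64(0.0012), np.float64(-0.0559))
```

>>> {"method": "play_rows", "body": {"moves": [[[0.001,0,0,0,-1],[0,0,0,0,0.3],[0,0,0,0,0.3],[0,0,0,0,0.3],[0,0,0,0,0.3],[-0.02,0,0,0,0.3],[-0.035,0,0,0,0.3],[-0.04,0,0,0,0.3],[-0.03,0,-0.01,0,0.3],[-0.01,0,-0.02,0,0.3]]]}}

```text
time: 84.75
tool_pos: [0.5066, -0.2926, 0.206]
tool_rot: [0.238, 1.559, -1.247]
contact_force: [1.3, -0.2, 0.2]
opening: 0.0599
```

```bash
python3 - <<'E'
from h import *
s,p,R=pst(); tilt(); plan([.45,0,.2],89,.3,n=10); snap('wrist','w47')
E
```

```text
t 84.75 p [ 0.5066 -0.2926  0.206 ] yawY 4.91 F [ 1.3 -0.2  0.2] op 0.0599
tool x axis [ 0.004 -0.011 -1.   ]
dist 0.298 dyaw 84.1 min rows 9.788751708284343
[[0.0,-0.003,-0.03,-8.41,0.3],[0.0,0.001,-0.03,-8.41,0.3],[0.0,0.006,-0.029,-8.41,0.3],[0.0,0.01,-0.028,-8.41,0.3],[0.0,0.014,-0.026,-8.41,0.3],[0.0,0.018,-0.024,-8.41,0.3],[0.0,0.021,-0.021,-8.41,0.3],[0.0,0.024,-0.018,-8.41,0.3],[0.001,0.026,-0.014,-8.41,0.3],[0.001,0.028,-0.01,-8.41,0.3]]
```

>>> {"method": "play_rows", "body": {"moves": [[[0,-0.003,-0.03,-8.4,0.3],[0,0.001,-0.03,-8.4,0.3],[0,0.006,-0.029,-8.4,0.3],[0,0.01,-0.028,-8.4,0.3],[0,0.014,-0.026,-8.4,0.3],[0,0.018,-0.024,-8.4,0.3],[0,0.021,-0.021,-8.4,0.3],[0,0.024,-0.018,-8.4,0.3],[0,0.026,-0.014,-8.4,0.3],[0,0.028,-0.01,-8.4,0.3]]]}}

```text
time: 85.8
tool_pos: [0.4445, 0.0099, 0.1998]
tool_rot: [-1.349, 1.56, -1.332]
contact_force: [0.4, 0.2, 0.7]
opening: 0.0596
```

```bash
python3 - <<'E'
from h import *
s,p,R=pst(); tilt(); print(s['qpos'].round(2)); plan([.49,.25,.17],173,.3,n=10)
E
```

```text
t 85.8 p [0.4445 0.0099 0.1998] yawY 90.93 F [0.4 0.2 0.7] op 0.0596
tool x axis [ 0.002 -0.01  -1.   ]
[-0.14  0.22  1.78 -0.01  1.14 -1.73]
dist 0.246 dyaw 82.1 min rows 9.55372261464462
[[0.003,0.024,0.005,-8.21,0.3],[0.003,0.023,0.008,-8.21,0.3],[0.003,0.022,0.011,-8.21,0.3],[0.003,0.02,0.014,-8.21,0.3],[0.003,0.017,0.017,-8.21,0.3],[0.003,0.015,0.019,-8.21,0.3],[0.003,0.012,0.021,-8.21,0.3],[0.003,0.009,0.023,-8.21,0.3],[0.003,0.005,0.024,-8.21,0.3],[0.003,0.002,0.024,-8.21,0.3]]
```

>>> {"method": "play_rows", "body": {"moves": [[[0.002,0.024,0.005,-8.2,0.3],[0.003,0.023,0.008,-8.2,0.3],[0.003,0.022,0.011,-8.2,0.3],[0.003,0.02,0.014,-8.2,0.3],[0.003,0.017,0.017,-8.2,0.3],[0.003,0.015,0.019,-8.2,0.3],[0.003,0.012,0.021,-8.2,0.3],[0.003,0.009,0.023,-8.2,0.3],[0.003,0.005,0.024,-8.2,0.3],[0.003,0.002,0.022,-8,0.3]]]}}

```text
time: 86.8
tool_pos: [0.4796, 0.2584, 0.1628]
tool_rot: [3.027, 1.559, -1.748]
contact_force: [0.8, 0.2, -0.3]
opening: 0.0599
```

```bash
python3 - <<'E'
from h import *
s,p,R=pst(); tilt(); print(s['qpos'].round(2)); print(pocket(0,.05)); plan([*pocket(0,.05),.11],173,.3,n=6)
im,c=snap('wrist','w48'); snap('scene','s48')
a=im[:,:,::-1].copy()
for px in(-.078,0,.078):
  for py in (-.053,.053):
    q=[C+(px+i)*xd+(py+j)*yd for i,j in((-.022,-.048),(.022,-.048),(.022,.048),(-.022,.048))]
    uv=proj('wrist',[[*k,.052] for k in q],c); cv2.polylines(a,[uv.round().astype(int)],True,(0,255,0),1)
cv2.imwrite('pics/w48o.png',a)
E
```

```text
t 86.8 p [0.4796 0.2584 0.1628] yawY 176.39 F [ 0.8  0.2 -0.3] op 0.0599
tool x axis [-0.002 -0.012 -1.   ]
[ 0.36  0.44  1.56 -0.01  1.15 -2.71]
[0.5131   0.352625]
dist 0.113 dyaw -3.4 min rows 2.2617792483694665
[[0.009,-0.005,0.016,0.57,0.3],[0.009,-0.004,0.016,0.57,0.3],[0.009,-0.004,0.016,0.57,0.3],[0.009,-0.004,0.016,0.57,0.3],[0.009,-0.004,0.016,0.57,0.3],[0.009,-0.004,0.016,0.57,0.3]]
```

>>> {"method": "play_rows", "body": {"moves": [[[0.006,-0.004,0.014,0.6,0.3],[0.009,-0.005,0.017,0.6,0.3],[0.009,-0.005,0.017,0.6,0.3],[0.009,-0.005,0.017,0.6,0.3],[0.009,-0.004,0.015,0.6,0.3],[0.008,-0.003,0.01,0.4,0.3],[0,0,0,0,0.3],[0,0,0,0,0.3],[0,0,0,0,0.3],[0,0,0,0,0.3]]]}}

```text
time: 87.9
tool_pos: [0.516, 0.3463, 0.1058]
tool_rot: [2.914, 1.556, -1.945]
contact_force: [-0.2, 0.9, -0.5]
opening: 0.0598
```

```bash
python3 - <<'E'
from h import *
s,p,R=pst(); tilt(); plan([*pocket(0,.051),.024],173,.3,n=6)
E
```

```text
t 87.9 p [0.516  0.3463 0.1058] yawY 171.57 F [-0.2  0.9 -0.5] op 0.0598
tool x axis [-0.005 -0.014 -1.   ]
dist 0.082 dyaw 1.4 min rows 1.643336853576375
[[0.014,0.001,0.001,-0.24,0.3],[0.014,0.001,0.001,-0.24,0.3],[0.014,0.001,0.001,-0.24,0.3],[0.014,0.001,0.001,-0.24,0.3],[0.014,0.001,0.001,-0.24,0.3],[0.014,0.001,0.001,-0.24,0.3]]
```

>>> {"method": "play_rows", "body": {"moves": [[[0.012,0.001,0.002,-0.3,0.3],[0.015,0.001,0.002,-0.3,0.3],[0.015,0,0.002,-0.3,0.3],[0.015,0,0.002,-0.3,0.3],[0.015,0,0,0,0.3],[0.006,0,0,0,0.3],[0,0,0,0,-1],[0,0,0,0,-1],[0,0,0,0,-1],[0,0,0,0,-1]]]}}

```text
time: 88.9
tool_pos: [0.5148, 0.3525, 0.0253]
tool_rot: [3.076, 1.558, -1.763]
contact_force: [-0.7, 1.2, -2.1]
opening: 0.0437
```

```bash
python3 - <<'E'
from h import *
s,p,R=pst(); tilt(); d=p[:2]-C; print('case px',d@xd,'py',d@yd)
E
```

```text
t 88.9 p [0.5148 0.3525 0.0253] yawY 172.75 F [-0.7  1.2 -2.1] op 0.0437
tool x axis [-0.002 -0.012 -1.   ]
case px 0.0016898167526537974 py 0.050039842188887365
```

>>> {"method": "play_rows", "body": {"moves": [[[0,0,0,0,-1],[-0.012,0,0,0,-1],[-0.025,0,0,0,-1],[-0.03,0,0,0,-1],[-0.03,0,0,0,-1],[-0.015,0,-0.02,0,-1],[0,0,-0.035,0,-1],[0,0,-0.04,0,-1],[0,0,-0.04,4,-1],[0,0,-0.03,8,-1]]]}}

```text
time: 89.9
tool_pos: [0.4946, 0.1902, 0.1537]
tool_rot: [-1.727, 1.556, -0.49]
contact_force: [-0.2, -0.0, -1.1]
opening: 0.0438
```

```bash
python3 - <<'E'
from h import *
s,p,R=pst(); tilt(); plan([.46,.0,.16],75,-1,n=10)
E
```

```text
t 89.9 p [0.4946 0.1902 0.1537] yawY 160.87 F [-0.2 -0.  -1.1] op 0.0438
tool x axis [ 0.013 -0.007 -1.   ]
dist 0.193 dyaw -85.9 min rows 9.996375122223219
[[-0.001,-0.003,-0.019,8.59,-1],[-0.001,-0.006,-0.018,8.59,-1],[-0.0,-0.008,-0.017,8.59,-1],[-0.0,-0.011,-0.016,8.59,-1],[-0.0,-0.013,-0.014,8.59,-1],[-0.0,-0.015,-0.012,8.59,-1],[-0.0,-0.017,-0.01,8.59,-1],[-0.0,-0.018,-0.007,8.59,-1],[-0.0,-0.019,-0.004,8.59,-1],[-0.0,-0.019,-0.001,8.59,-1]]
```

>>> {"method": "play_rows", "body": {"moves": [[[-0.001,-0.003,-0.019,8.5,-1],[-0.001,-0.006,-0.018,8.5,-1],[0,-0.008,-0.017,8.5,-1],[0,-0.011,-0.016,8.5,-1],[0,-0.013,-0.014,8.5,-1],[0,-0.015,-0.012,8.5,-1],[0,-0.017,-0.01,8.5,-1],[0,-0.018,-0.007,8.5,-1],[0,-0.019,-0.004,8.5,-1],[0,-0.019,-0.001,8.5,-1]]]}}

```text
time: 90.9
tool_pos: [0.4609, -0.0089, 0.1699]
tool_rot: [0.03, 1.537, -0.235]
contact_force: [0.3, 0.3, -0.9]
opening: 0.0439
```

```bash
python3 - <<'E'
from h import *
s,p,R=pst(); tilt(); plan([*hp(.054),.13],5.3,-1,n=9)
E
```

```text
t 90.9 p [ 0.4609 -0.0089  0.1699] yawY 74.81 F [ 0.3  0.3 -0.9] op 0.0439
tool x axis [ 0.033 -0.008 -0.999]
dist 0.213 dyaw -69.5 min rows 8.09178490673392
[[0.005,-0.021,0.01,7.72,-1],[0.005,-0.019,0.013,7.72,-1],[0.005,-0.017,0.015,7.72,-1],[0.005,-0.015,0.017,7.72,-1],[0.005,-0.013,0.019,7.72,-1],[0.005,-0.01,0.021,7.72,-1],[0.005,-0.007,0.022,7.72,-1],[0.005,-0.004,0.023,7.72,-1],[0.005,-0.001,0.023,7.72,-1]]
```

>>> {"method": "play_rows", "body": {"moves": [[[0.002,-0.02,0.01,7.7,-1],[0.003,-0.019,0.013,7.7,-1],[0.004,-0.017,0.015,7.7,-1],[0.004,-0.015,0.017,7.7,-1],[0.005,-0.013,0.019,7.7,-1],[0.005,-0.01,0.021,7.7,-1],[0.005,-0.007,0.022,7.7,-1],[0.005,-0.004,0.022,7.7,-1],[0.004,-0.001,0.018,6,-1],[0,0,0,0,-1]]]}}

```text
time: 91.9
tool_pos: [0.4985, -0.2194, 0.1487]
tool_rot: [1.179, 1.516, -0.321]
contact_force: [-1.0, 0.5, -1.2]
opening: 0.0438
```

```bash
python3 - <<'E'
from h import *
s,p,R=pst(); tilt(); print(loc(p)); plan([*hp(.054),.085],5.3,-1,n=6)
snap('wrist','w50')
E
```

```text
t 91.9 p [ 0.4985 -0.2194  0.1487] yawY 4.04 F [-1.   0.5 -1.2] op 0.0438
tool x axis [ 0.052 -0.017 -0.998]
(np.float64(-0.002), np.float64(0.049))
dist 0.064 dyaw 1.3 min rows 1.2776905533216865
[[0.011,-0.0,-0.001,-0.21,-1],[0.011,-0.0,-0.001,-0.21,-1],[0.011,-0.0,-0.001,-0.21,-1],[0.011,-0.0,-0.001,-0.21,-1],[0.011,-0.0,-0.001,-0.21,-1],[0.011,-0.0,-0.001,-0.21,-1]]
```

>>> {"method": "play_rows", "body": {"moves": [[[0.009,0,-0.001,-0.2,-1],[0.011,0,-0.001,-0.2,-1],[0.011,0,-0.001,-0.2,-1],[0.011,0,-0.001,-0.2,-1],[0.011,0,0,-0.2,-1],[0.009,0,0,-0.2,-1],[0,0,0,0,-1],[0,0,0,0,-1],[0,0,0,0,-1],[0,0,0,0,-1]]]}}

```text
time: 92.95
tool_pos: [0.5012, -0.2113, 0.0822]
tool_rot: [1.171, 1.517, -0.294]
contact_force: [-0.2, 0.2, -1.1]
opening: 0.0438
```

```bash
python3 - <<'E'
from h import *
s,p,R=pst(); tilt(); print(loc(p)); plan([*hp(.054),.068],5.3,-1,n=4)
snap('wrist','w51')
E
```

```text
t 92.95 p [ 0.5012 -0.2113  0.0822] yawY 6.09 F [-0.2  0.2 -1.1] op 0.0438
tool x axis [ 0.052 -0.016 -0.999]
(np.float64(0.0015), np.float64(0.0568))
dist 0.015 dyaw -0.8 min rows 0.2907620462449831
[[0.004,-0.001,0.001,0.2,-1],[0.004,-0.001,0.001,0.2,-1],[0.004,-0.001,0.001,0.2,-1],[0.004,-0.001,0.001,0.2,-1]]
```

>>> {"method": "play_rows", "body": {"moves": [[[0.003,-0.001,0.001,0.3,-1],[0.004,-0.001,0.001,0.3,-1],[0.005,-0.001,0,0.2,-1],[0.004,0,0,0,-1],[0.001,0,0,0,-1],[0,0,0,0,-1],[0,0,0,0,-1],[0,0,0,0,-1],[0,0,0,0,-1],[0,0,0,0,-1]]]}}

```text
time: 94.0
tool_pos: [0.5002, -0.2156, 0.0675]
tool_rot: [1.157, 1.512, -0.324]
contact_force: [-1.2, -0.1, 2.2]
opening: 0.0438
```

```bash
python3 - <<'E'
from h import *
s,p,R=pst(); tilt(); print(loc(p)); snap('wrist','w52'); snap('scene','s52')
a=cv2.imread('pics/s52.png'); cv2.imwrite('pics/c52.png',cv2.resize(a[80:230,90:290],None,fx=4,fy=4,interpolation=cv2.INTER_CUBIC))
E
```

```text
t 94.0 p [ 0.5002 -0.2156  0.0675] yawY 5.18 F [-1.2 -0.1  2.2] op 0.0438
tool x axis [ 0.056 -0.019 -0.998]
(np.float64(0.0001), np.float64(0.0526))
```

Seated on the course. Release and rise.

>>> {"method": "play_rows", "body": {"moves": [[[0,0,0,0,-1],[0,0,0,0,0.3],[0,0,0,0,0.3],[0,0,0,0,0.3],[0,0,0,0,0.3],[-0.02,-0.001,0,0,0.3],[-0.035,-0.001,0,0,0.3],[-0.04,0,0,0,0.3],[-0.03,0,-0.01,0,0.3],[-0.01,0,-0.03,0,0.3]]]}}

```text
time: 95.1
tool_pos: [0.4861, -0.1747, 0.2026]
tool_rot: [1.167, 1.517, -0.318]
contact_force: [0.6, 0.4, 0.2]
opening: 0.0602
```

```bash
python3 - <<'E'
from h import *
s,p,R=pst(); tilt(); snap('wrist','w53'); plan([.50,.15,.25],83,-1,n=10)
E
```

```text
t 95.1 p [ 0.4861 -0.1747  0.2026] yawY 4.97 F [0.6 0.4 0.2] op 0.0602
tool x axis [ 0.051 -0.017 -0.999]
dist 0.323 dyaw 77.9 min rows 9.070411396635478
[[-0.005,0.005,-0.032,-7.79,-1],[-0.005,0.009,-0.031,-7.79,-1],[-0.005,0.013,-0.029,-7.79,-1],[-0.004,0.017,-0.027,-7.79,-1],[-0.004,0.02,-0.025,-7.79,-1],[-0.004,0.023,-0.022,-7.79,-1],[-0.004,0.026,-0.019,-7.79,-1],[-0.004,0.029,-0.015,-7.79,-1],[-0.003,0.03,-0.011,-7.79,-1],[-0.003,0.031,-0.007,-7.79,-1]]
```

```bash
python3 - <<'E'
from h import *
print(pocket(-.08,.19),pocket(-.08,.10)); plan([.43,.26,.34],-7,-1,n=10)
im=cv2.imread('pics/s48.png')
# lid angle from scene: tip corners
c=cam('scene')
for th in (1.6,1.68,1.75):
    py=.117-.237*np.cos(th); z=.062+.237*np.sin(th)
    print(th,proj('scene',[[*pocket(px,py),z] for px in(-.142,.142)],c).round(0).tolist())
E
```

```text
[0.45078  0.501335] [0.4398  0.41201]
dist 0.454 dyaw -12.1 min rows 9.087816336864083
[[-0.015,-0.001,-0.043,1.21,-1],[-0.015,-0.002,-0.043,1.21,-1],[-0.015,-0.003,-0.043,1.21,-1],[-0.015,-0.004,-0.043,1.21,-1],[-0.015,-0.005,-0.043,1.21,-1],[-0.015,-0.006,-0.043,1.21,-1],[-0.015,-0.006,-0.042,1.21,-1],[-0.015,-0.007,-0.042,1.21,-1],[-0.015,-0.008,-0.042,1.21,-1],[-0.015,-0.009,-0.042,1.21,-1]]
1.6 [[445.0, 205.0], [361.0, 296.0]]
1.68 [[452.0, 211.0], [369.0, 304.0]]
1.75 [[459.0, 217.0], [376.0, 311.0]]
```

>>> {"method": "play_rows", "body": {"moves": [[[-0.01,-0.001,-0.035,1.2,-1],[-0.015,-0.002,-0.043,1.2,-1],[-0.015,-0.003,-0.043,1.2,-1],[-0.016,-0.004,-0.043,1.2,-1],[-0.016,-0.005,-0.043,1.2,-1],[-0.016,-0.006,-0.043,1.2,-1],[-0.016,-0.006,-0.042,1.2,-1],[-0.016,-0.007,-0.042,1.2,-1],[-0.016,-0.008,-0.042,1.2,-1],[-0.015,-0.009,-0.03,1.2,-1]]]}}

```text
time: 96.15
tool_pos: [0.4263, 0.2525, 0.349]
tool_rot: [1.432, 1.52, -0.273]
contact_force: [1.5, -0.5, 0.0]
opening: 0.0001
```

```bash
python3 - <<'E'
from h import *
s,p,R=pst(); tilt(); plan([.451,.51,.345],-7,-1,n=9)
snap('top','t54')
E
```

```text
t 96.15 p [0.4263 0.2525 0.349 ] yawY -7.69 F [ 1.5 -0.5  0. ] op 0.0001
tool x axis [ 0.049 -0.014 -0.999]
dist 0.259 dyaw 0.7 min rows 5.173856029247422
[[0.0,-0.001,-0.029,-0.08,-1],[0.0,-0.001,-0.029,-0.08,-1],[0.0,-0.001,-0.029,-0.08,-1],[0.0,-0.001,-0.029,-0.08,-1],[0.0,-0.001,-0.029,-0.08,-1],[0.0,-0.001,-0.029,-0.08,-1],[0.0,-0.001,-0.029,-0.08,-1],[0.0,-0.001,-0.029,-0.08,-1],[0.0,-0.001,-0.029,-0.08,-1]]
```

>>> {"method": "play_rows", "body": {"moves": [[[0,-0.001,-0.02,0,-1],[0,-0.001,-0.03,0,-1],[0,-0.001,-0.032,0,-1],[0,-0.001,-0.032,0,-1],[0,-0.001,-0.032,0,-1],[0,-0.001,-0.032,0,-1],[0,-0.001,-0.032,0,-1],[0,-0.001,-0.028,0,-1],[0,0,-0.01,0,-1],[0,0,0,0,-1]]]}}

```text
time: 97.2
tool_pos: [0.4499, 0.5137, 0.345]
tool_rot: [1.435, 1.519, -0.263]
contact_force: [0.6, -0.5, -0.1]
opening: 0.0005
```

```bash
python3 - <<'E'
from h import *
s,p,R=pst(); tilt(); d=p[:2]-C; print('px',d@xd,'py',d@yd); plan([.451,.51,.255],-7,-1,n=6)
E
```

```text
t 97.2 p [0.4499 0.5137 0.345 ] yawY -7.25 F [ 0.6 -0.5 -0.1] op 0.0005
tool x axis [ 0.05  -0.013 -0.999]
px -0.08232641613965526 py 0.20214430204128347
dist 0.09 dyaw 0.3 min rows 1.801774321571368
[[0.015,-0.001,0.0,-0.04,-1],[0.015,-0.001,0.0,-0.04,-1],[0.015,-0.001,0.0,-0.04,-1],[0.015,-0.001,0.0,-0.04,-1],[0.015,-0.001,0.0,-0.04,-1],[0.015,-0.001,0.0,-0.04,-1]]
```

>>> {"method": "play_rows", "body": {"moves": [[[0.01,-0.001,0,0,-1],[0.014,-0.001,0,0,-1],[0.014,-0.001,0,0,-1],[0.014,-0.001,0,0,-1],[0.012,0,0,0,-1],[0.006,0,0.003,0,-1],[0,0,0.008,0,-1],[0,0,0.01,0,-1],[0,0,0.01,0,-1],[0,0,0.01,0,-1]]]}}

```text
time: 98.2
tool_pos: [0.4437, 0.4613, 0.2679]
tool_rot: [1.322, 1.521, -0.38]
contact_force: [-0.0, -0.1, 0.3]
opening: 0.0003
```

```bash
python3 - <<'E'
from h import *
s,p,R=pst(); tilt(); d=p[:2]-C; print('px',d@xd,'py',d@yd); snap('scene','s55')
E
```

```text
t 98.2 p [0.4437 0.4613 0.2679] yawY -7.51 F [-0.  -0.1  0.3] op 0.0003
tool x axis [ 0.046 -0.018 -0.999]
px -0.08211333500798568 py 0.14938513681990745
```

>>> {"method": "play_rows", "body": {"moves": [[[0,0,0.01,0,-1],[0,0,0.01,0,-1],[0,0,0.01,0,-1],[0,0,0.01,0,-1],[0,0,0.01,0,-1],[0,0,0.01,0,-1],[0,0,0.005,0,-1],[0,0,0,0,-1],[0,0,0,0,-1],[0,0,0,0,-1]]]}}

```text
time: 99.25
tool_pos: [0.4346, 0.3888, 0.27]
tool_rot: [1.348, 1.52, -0.358]
contact_force: [0.1, 0.3, -0.5]
opening: 0.0001
```

```bash
python3 - <<'E'
from h import *
s,p,R=pst(); tilt(); d=p[:2]-C; print('px',d@xd,'py',d@yd); snap('scene','s56')
E
```

```text
t 99.25 p [0.4346 0.3888 0.27  ] yawY -7.71 F [ 0.1  0.3 -0.5] op 0.0001
tool x axis [ 0.048 -0.018 -0.999]
px -0.08234917894649967 py 0.0762817352068742
```

>>> {"method": "play_rows", "body": {"moves": [[[0,0,0,0,-1],[0,0,0,0,-1],[0,0,0,0,-1],[0,0,0,0,-1],[0,0,0,0,-1],[0,0,0,0,-1],[0,0,0,0,-1],[0,0,0,0,-1],[0,0,0,0,-1],[0,0,0,0,-1]]]}}

```text
time: 100.3
tool_pos: [0.4344, 0.3897, 0.2695]
tool_rot: [1.341, 1.52, -0.363]
contact_force: [0.2, 1.0, 0.3]
opening: 0.0003
```

```bash
python3 - <<'E'
from h import *
s,p,R=pst(); snap('scene','s57'); snap('wrist','w57')
E
```

```text
t 100.3 p [0.4344 0.3897 0.2695] yawY -7.63 F [0.2 1.  0.3] op 0.0003
```

```bash
python3 - <<'E'
import cv2,numpy as np
a=cv2.imread('pics/scene0.png'); b=cv2.imread('pics/s57.png')
x=np.hstack([cv2.resize(i[180:340,255:415],None,fx=2.4,fy=2.4,interpolation=cv2.INTER_CUBIC) for i in(a,b)]); cv2.imwrite('pics/cmp.png',x)
c=cv2.imread('pics/s57.png'); cv2.imwrite('pics/c57.png',cv2.resize(c[90:240,90:290],None,fx=4,fy=4,interpolation=cv2.INTER_CUBIC))
E
python3 - <<'E'
from h import *
out=[]
for n,(r0,r1,c0,c1) in {'scene':(100,210,110,250),'top':(140,250,290,430)}.items():
    im,c=snap(n,n+'60'); a=im[:,:,::-1]
    f=4.0 if n=='x' else 2.8
    big=cv2.resize(a[r0:r1,c0:c1],None,fx=f,fy=f,interpolation=cv2.INTER_CUBIC)
    for k in (1,3,4,5):
        for dz in (.022,):
            q=[lay(k)+np.array([*(sx*.022*xh+sy*.048*ly),dz]) for sx,sy in((-1,-1),(1,-1),(1,1),(-1,1))]
            uv=proj(n,q,c); cv2.polylines(big,[((uv-[c0,r0]+.5)*f).round().astype(int)],True,(0,255,0) if k>3 else (255,255,0),1)
    out.append(big)
    pts=[(lay(k)) for k in (4,5)]
cv2.imwrite('pics/c60.png',np.hstack(out))
E
python3 - <<'E'
from seg import *
a=cv2.imread('pics/top60.png'); hsv=cv2.cvtColor(a,cv2.COLOR_BGR2HSV); H,S,V=cv2.split(hsv)
m=np.zeros(H.shape,bool); m[150:250,220:285]=1
print(rect(big(m&(H<15)&(S>140)&(V>35)),'top',.025,cam('top')))
cv2.imwrite('pics/c61.png',cv2.resize(a[80:260,100:390],None,fx=2.7,fy=2.7))
pst()
E
```

```text
((0.4895, 0.0425), (0.0259, 0.1006), 88.4)
t 100.5 p [0.4345 0.3897 0.2695] yawY -7.63 F [1.2 0.3 0.6] op 0.0007
```

```bash
python3 - <<'E'
from cell import robot
import cv2,numpy as np
a=robot.read_camera("scene");b=robot.read_camera("top")
cv2.imwrite("pics/final_s.png",cv2.resize(np.hstack([a,b])[:,:,::-1],(800,300)))
o=robot.observe();print(o["time"],o["contact_force"])
E
```

```text
100.6 [ 0.32394697 -0.32811007  0.66795704]
```

View pics/final_s.png

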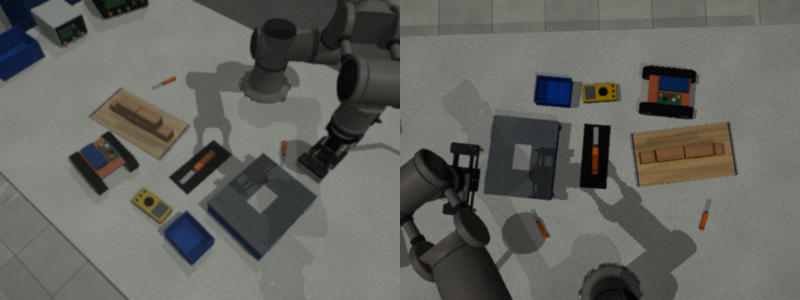

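The pictures show the hurdle complete on the board (scene about 140,115; top about 682,152), the blade on its mat and the lid shut. The bystanders are in place and the arm is clear.

```bash
python3 -c "from cell import robot; print(robot.hand_in())"
```

```text
the job is handed in; nothing more can be done
None
```

I handed the job in at about 100.6 s; no verdict is reported. The lid was prised with the blade (about 0.55 rad) and swung back past upright (about 1.69 rad). Five blocks were in the case: three now lie along the line and two on top over the joints. The sixth block was absent, so there is no third course. The blade is back on its mat and the lid was pushed shut.

**Last checks:**
- **Blocks:** model overlays for lay1, lay3, lay4 and lay5 matched both cameras within a few mm. lay2 is mostly covered by the second course, so I did not measure it separately at the end.
- **Blade:** its origin is about 1 mm from the mat centre, at an angle of about 4°.
- **Lid:** it looks the same as in the first picture; I did not measure its angle after shutting.
- **Bystanders and arm:** crawler, meter and bin look unmoved. The arm was free in the air, with force readings under 1 N.

**What went wrong on the way:**
- **Middle block:** it first stood wedged with one end on its neighbour, though the top view looked right. The other views disagreed, so I pulled the neighbour back, let the block fall flat and pushed the neighbour into place again.
- **Second-course block:** one slipped in the grip. I set it down on the bench and gripped it again.
- **Tool tilt:** it drifted during the run. I corrected it by pressing the fingers gently against the fixed case wall.

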